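# Book out the spares tin and fit the saw cover's rubber pads

### The arm

A 6-joint arm with a two-finger parallel gripper is mounted at the origin on the work surface. World frame = base frame: x ahead of the robot, y to its left, z up, the work surface at z = 0. Lengths are in mm, angles in rad, forces in N, time in s.
With the tool pointing down it reaches from about 275 to 975 mm from the base axis. Payload 8.4 kg.
Tool frame: the origin (TCP) lies at the very end of the fingers, on their centre line; the grasp point (between the pads) lies behind it (pinch_z is the z of the grasp point in the tool frame, in mm); z points along the fingers, y is the direction in which the jaws open and shut (so a half turn about z gives the same grasp; the last joint's range is limited). The gripper opens to 92 mm and grips with 3 to 60 N. Pads are 20 mm wide; open, the fingers measure 128 mm over their backs; the gripper's body (75 mm by 189 mm) begins 69 mm behind the grasp point.
Start: joints at [-1.343, 0.353, 1.633, -0, 1.155, -0.002], TCP at [142.362, -608.573, 214.583] pointing down, gripper open.
Joint ranges: [-2.63, 2.63], [-0.92, 2.1], [0.06, 2.66], [-1.3, 4.44], [0, 2.69], [-3.02, 3.02]. Speed limits (rad/s): [2.22, 2.22, 2.79, 3.14, 3.14, 3.14].

### API

Orientations are given as [roll, pitch, yaw] about the fixed x, y, z axes, in that order (R = Rz(yaw) Ry(pitch) Rx(roll)).
In Python, from station import get_obs, capture, camera_params, hand_in, pinch_z gives the robot as it stands. The module is installed in compiled form; this text tells all that it offers.
- The arm moves only by the tool servo_tool, never from a script. Its argument "plan" is a list that holds one entry, the list of rows, each a list of 5 numbers: the shift along the tool's x, y, z in m, then the turn about the tool's z in rad, then the finger opening in m, from 0 to 0.0919. A call has 1 to 12 rows; each row shifts and turns the commanded pose from where the row before left it, along the tool's axes as they then stand; what a row does not reach is not made up. A row lasts 1/12 s, in which the tool goes at most 41.7 mm and 7.16 degrees, less where a joint would pass 70% of its speed; a pose out of reach is approached as far as the arm can. A call with a gripper value outside its range is refused whole. The fingers move at their own pace and stop on an object; "squeeze" is the grip in N (left out, the last holds). Time passes only in rows, so rows that do not move let the fingers close. It gives the time, the measured TCP pose, the force and the opening at its end, in the units of the state.
- get_obs(): the state, without advancing time (a new reading comes with each control period).
- capture(name): name is "side" or "top"; returns the picture (384x512x3 uint8, blue, green, red); there is no depth.
- camera_params(name): a dict with "fx", "fy", "cx", "cy" (pixels), "view" (4x4, takes a point from world to camera coordinates). Camera axes: x right, y down, z forward; pixel columns grow to the right and rows downward; lengths in mm; the calibration is good to about 2 mm. A picture is of the moment at which its call begins. camera_params takes no time and is no camera call.
- hand_in(): hands the job in, once; it reports no verdict.
The state is a dict: "t": time; "q": joint angles; "qvel": joint speeds; "joint_torque": joint torques, N m; "tcp_pos": TCP position; "tool_rot": TCP orientation; "contact_force": force on the tool from outside, world axes, zero at the start; "wrist_torque": the same for the moment, N m; "grip_width": finger opening in mm.
Only numpy, scipy, OpenCV 4.12 (cv2) and the standard library are available. Lean on these libraries where they do the work, as an engineer would, in place of code of your own. Each camera call takes 0.05 s, during which the arm holds its last target.

### The job

First book the kit out: stand the spares tin upright on the round mark in front of the scanner block with its label squarely facing the scanner window, let go of it, and press the scanner's button. Only then take every rubber pad out of the pocket tray and press each one flush into a recess of the saw's side cover, one pad to a recess, whichever recess and either broad face up. When all are in, press the button once more to sign the job off, with the tin still standing on its mark and its label to the scanner, and leave the wrench, the oil bottle and the clutch drum where they are.

Things in the scene. Friction and masses are not known exactly. Their poses are not given: they have to be found in the camera images.
- tin: upright round steel tin, 52 mm diameter (54 mm at the lid's bead, the top 5 mm), 60 mm tall, about 0.18 kg; origin at the centre of its underside, z up. A white paper label with dark bars covers its side around its own +x direction; a flat black tab on the lid, running from near the centre to the rim, points to the label side
- scanner: fixed black scanner block, 60 (x) x 90 (y) x 78 mm tall; origin at the centre of its underside; its glass window is on its -x face
- window (a point): centre of the scanner's window, on its -x face, 42 mm above the bench
- mark (a point): centre of the round mark on the bench (flat white disc with a black rim, 72 mm across, under 1 mm thick), 89 mm straight in front of the window; the tin is to stand centred on it
- scan_button (a joint): scanner's push button: 0 is up, 0.006 m fully pressed; springs back; fully down takes about 5 N
- scan_button_top (a point): centre of the top of the push button (28 mm diameter, grey) on top of the scanner block; it is pressed straight down
- cover: fixed cream saw cover lying inside-up: plate 190 (x) x 170 (y) x 22 mm tall (rounded nose out to 114 mm at +y); origin at the centre of its underside; ribs 5 mm high along its x edges. Six recesses, 3 along x by 2 along y, each 33 (along x) x 23 mm and 14 mm deep, loose fits for the pads; a flush pad has its centre 15 mm above the bench
- recess1 (a point): centre of the mouth of recess 1 in the cover, level with the plate's top face, 22 mm above the bench; long side along the cover's x
- recess2 (a point): centre of the mouth of recess 2 in the cover, level with the plate's top face, 22 mm above the bench; long side along the cover's x
- recess3 (a point): centre of the mouth of recess 3 in the cover, level with the plate's top face, 22 mm above the bench; long side along the cover's x
- recess4 (a point): centre of the mouth of recess 4 in the cover, level with the plate's top face, 22 mm above the bench; long side along the cover's x
- recess5 (a point): centre of the mouth of recess 5 in the cover, level with the plate's top face, 22 mm above the bench; long side along the cover's x
- recess6 (a point): centre of the mouth of recess 6 in the cover, level with the plate's top face, 22 mm above the bench; long side along the cover's x
- tray: fixed white pocket tray, 145 (x) x 130 (y) x 12 mm tall; origin at the centre of its underside. Six pockets, 32 (along x) x 22 mm and 6 mm deep, centred at x = -46, 0, 46, y = +-28 mm; each holds one pad or is empty
- pad1: black rubber pad, a block 30 (x) x 20 (y) x 14 mm (z), about 15 g, origin at its centre; lies in a tray pocket with its long side along the tray's x and stands 8 mm out of it; four to six of the pads are present (None if absent)
- pad2: black rubber pad, a block 30 (x) x 20 (y) x 14 mm (z), about 15 g, origin at its centre; lies in a tray pocket with its long side along the tray's x and stands 8 mm out of it; four to six of the pads are present (None if absent)
- pad3: black rubber pad, a block 30 (x) x 20 (y) x 14 mm (z), about 15 g, origin at its centre; lies in a tray pocket with its long side along the tray's x and stands 8 mm out of it; four to six of the pads are present (None if absent)
- pad4: black rubber pad, a block 30 (x) x 20 (y) x 14 mm (z), about 15 g, origin at its centre; lies in a tray pocket with its long side along the tray's x and stands 8 mm out of it; four to six of the pads are present (None if absent)
- pad5: black rubber pad, a block 30 (x) x 20 (y) x 14 mm (z), about 15 g, origin at its centre; lies in a tray pocket with its long side along the tray's x and stands 8 mm out of it; four to six of the pads are present (None if absent)
- pad6: black rubber pad, a block 30 (x) x 20 (y) x 14 mm (z), about 15 g, origin at its centre; lies in a tray pocket with its long side along the tray's x and stands 8 mm out of it; four to six of the pads are present (None if absent)
- wrench: loose steel wrench lying on the bench beyond the cover; leave it alone
- oil: loose oil bottle, 60 mm diameter, 150 mm tall, beyond the work; origin at the centre of its underside; leave it alone
- drum: loose dark steel clutch drum, 68 mm diameter, 24 mm tall, beyond the tray; origin at the centre of its underside; leave it alone

How it is judged:
By the outcome, as a careful person would: the job done as asked, in the order asked, and still so for the second after the job is handed in, with the robot touching nothing.
Of pad1, pad2, pad3, pad4, pad5, pad6 only 4 to 6 are there at a start; the rules pass over those that are not, and their reading is None.
At some moment in a run one of tin may be knocked a few centimetres aside while the robot is not near it.
Once in a run the grip may slacken for a moment while it holds something.
It also fails if it takes over 210 s, if anything falls off the work surface, if the arm or the gripper's body presses on something with over 40 N, if the wrist force passes 120 N, or if a joint passes its speed limit or range.

## Working session

There is one attempt and no reset: what is moved stays moved. The work goes in short steps, Python scripts to look and compute and a tool call to move; the robot and the scene stay as the last step left them, time stands still between calls to the robot, and variables do not carry over. Pictures are saved under pics/ and viewed, and the job is handed in when it is done.

Besides the shell and the picture viewer there is one more tool, called after "Emit:" in YAML: its name, and indented under it one key for each argument. servo_tool: Moves the arm, as the interface text tells. Its arguments: {"type":"object","properties":{"plan":{"type":"array","items":{"type":"array","items":{"type":"array","items":{"type":"number"}}}},"squeeze":{"type":"number"}},"required":["plan"]}

```bash
mkdir -p pics; ls; python3 - <<'E'
from station import *
import cv2, numpy as np
o=get_obs(); print({k:np.round(v,3).tolist() for k,v in o.items()}); print(pinch_z if not callable(pinch_z) else pinch_z())
for n in("side","top"):
    cv2.imwrite(f"pics/{n}0.png",capture(n)); p=camera_params(n); print(n,p["fx"],p["fy"],p["cx"],p["cy"],np.round(p["view"],3).tolist())
E
```

```text
pics
{'t': 0.0, 'q': [-1.343, 0.354, 1.634, 0.0, 1.155, -0.002], 'qvel': [-0.001, 0.001, 0.002, 0.001, -0.001, -0.001], 'joint_torque': [0.001, -59.383, -33.421, 0.07, 0.023, -0.0], 'tcp_pos': [142.26, -608.096, 213.853], 'tool_rot': [-3.14, -0.0, 0.23], 'contact_force': [-0.137, 0.248, 0.808], 'wrist_torque': [-0.02, -0.054, -0.025], 'grip_width': 91.771}
-18.700000000000003
side 482.0782395597908 482.0782395597908 255.2798958057955 193.8003072160831 [[-0.971, -0.241, -0.006, 572.286], [-0.139, 0.578, -0.804, 152.25], [0.197, -0.78, -0.594, 1218.011], [0.0, 0.0, 0.0, 1.0]]
top 359.8708266342935 359.8708266342935 260.5768650969454 195.13282959849616 [[0.019, -1.0, 0.006, -11.14], [-0.995, -0.019, -0.095, 604.326], [0.095, -0.004, -0.995, 1063.924], [0.0, 0.0, 0.0, 1.0]]
```

View pics/top0.png

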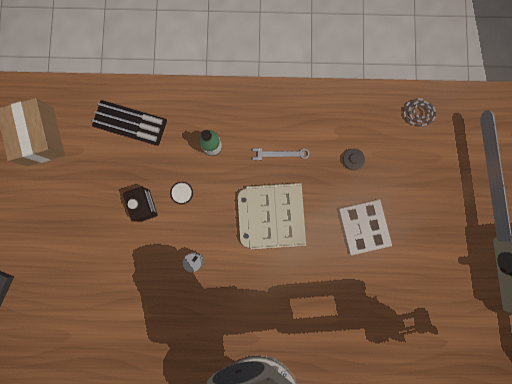

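View pics/side0.png

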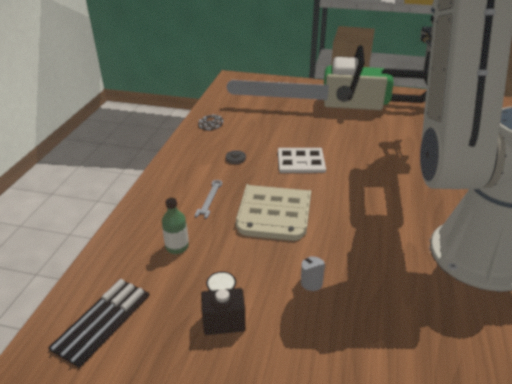

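```bash
cat > h.py <<'E'
import numpy as np, cv2
from station import *
def ray(n,uv):
    p=camera_params(n);V=np.array(p["view"]);R=V[:3,:3];c=-R.T@V[:3,3]
    d=R.T@np.array([(uv[0]-p["cx"])/p["fx"],(uv[1]-p["cy"])/p["fy"],1.0]);return c,d
def onz(n,uv,z):
    c,d=ray(n,uv);return c+d*(z-c[2])/d[2]
def proj(n,P):
    p=camera_params(n);V=np.array(p["view"]);q=V[:3,:3]@np.array(P,float)+V[:3,3]
    return np.array([p["fx"]*q[0]/q[2]+p["cx"],p["fy"]*q[1]/q[2]+p["cy"]])
def tri(a,b):
    A=[];
    c1,d1=ray("top",a);c2,d2=ray("side",b)
    s=np.linalg.lstsq(np.c_[d1,-d2],c2-c1,rcond=None)[0]
    p1=c1+s[0]*d1;p2=c2+s[1]*d2;return (p1+p2)/2,np.linalg.norm(p1-p2)
def crop(img,x0,y0,x1,y1,s,name):
    cv2.imwrite(name,cv2.resize(img[y0:y1,x0:x1],None,fx=s,fy=s,interpolation=cv2.INTER_CUBIC))
E
python3 - <<'E'
from h import *
t=cv2.imread("pics/top0.png");s=cv2.imread("pics/side0.png")
crop(t,110,170,210,280,7.2/1.35,"pics/c1.png") 
crop(t,230,170,400,265,4.6,"pics/c2.png")
crop(s,190,240,340,340,5,"pics/c3.png")
crop(s,220,130,340,250,5,"pics/c4.png")
E
```

```text
(no output)
```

View pics/c1.png

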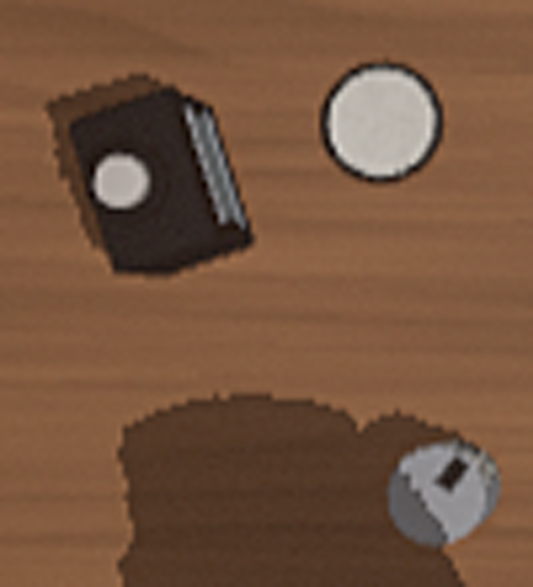

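View pics/c2.png

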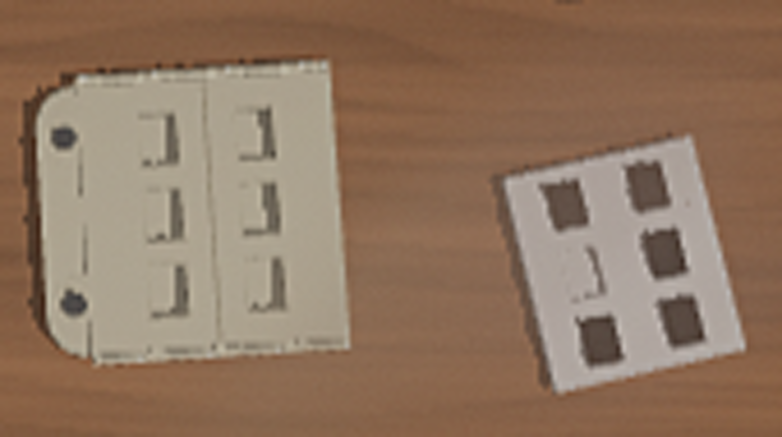

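View pics/c3.png

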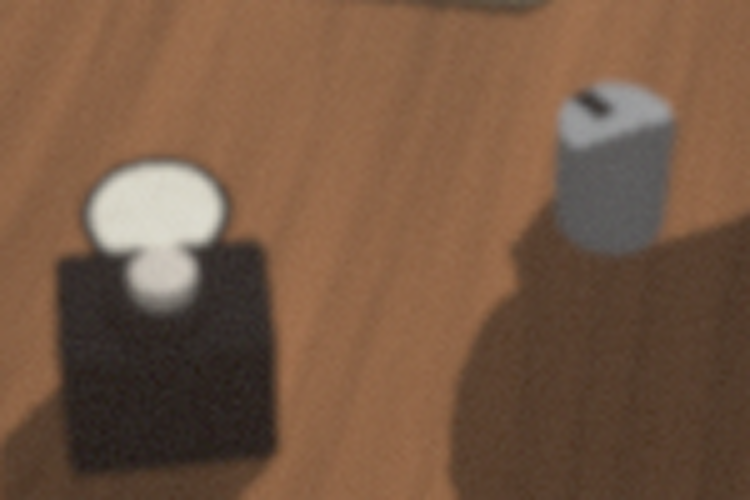

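View pics/c4.png

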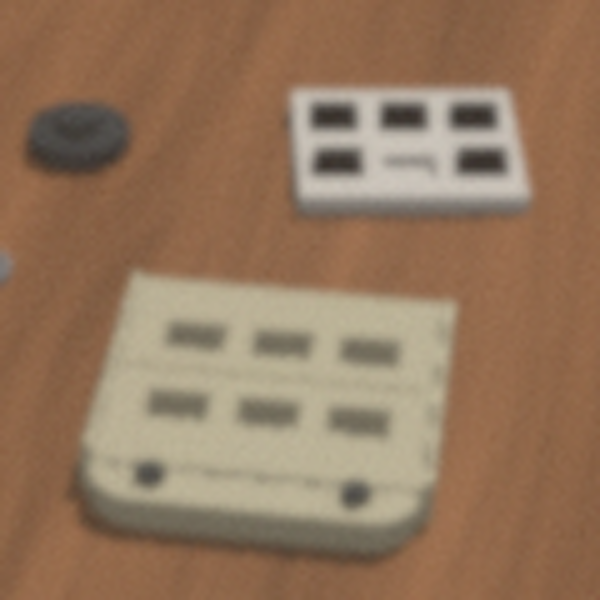

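```bash
cat >> h.py <<'E'
def avg(n,k=6): return np.mean([capture(n).astype(np.float32) for _ in range(k)],0).astype(np.uint8)
def blobs(mask,amin=20,amax=1e9):
    k,l,st,ce=cv2.connectedComponentsWithStats(mask.astype(np.uint8))
    return [(st[i],ce[i],l==i) for i in range(1,k) if amin<=st[i][4]<=amax]
E
python3 - <<'E'
from h import *
t=avg("top");s=avg("side");cv2.imwrite("pics/topA.png",t);cv2.imwrite("pics/sideA.png",s)
hsv=cv2.cvtColor(t,cv2.COLOR_BGR2HSV);
for (x,y) in [(181,193),(133,204),(145,210),(196,262),(188,266),(352,240),(361,235),(290,190),(250,240),(300,330),(100,300),(375,240),(264,200),(268,200)]:
    print((x,y),t[y,x],hsv[y,x])
hs=cv2.cvtColor(s,cv2.COLOR_BGR2HSV)
for (x,y) in [(222,283),(222,310),(222,296),(312,265),(320,275),(300,168),(302,153),(275,230),(312,240)]: print((x,y),s[y,x],hs[y,x])
E
```

```text
(181, 193) [173 180 186] [ 16  18 186]
(133, 204) [166 171 179] [ 12  19 179]
(145, 210) [34 38 49] [ 8 78 49]
(196, 262) [150 148 149] [135   3 150]
(188, 266) [88 86 91] [168  14  91]
(352, 240) [158 164 174] [ 11  23 174]
(361, 235) [162 168 177] [ 12  22 177]
(290, 190) [141 160 170] [ 20  44 170]
(250, 240) [144 163 173] [ 20  43 173]
(300, 330) [36 52 76] [ 12 134  76]
(100, 300) [ 61  87 127] [ 12 133 127]
(375, 240) [55 64 80] [11 80 80]
(264, 200) [145 164 173] [ 20  41 173]
(268, 200) [ 98 114 123] [ 19  52 123]
(222, 283) [200 214 216] [ 26  19 216]
(222, 310) [33 37 45] [10 68 45]
(222, 296) [181 191 198] [ 18  22 198]
(312, 265) [152 151 151] [120   2 152]
(320, 275) [89 90 92] [10  8 92]
(300, 168) [175 185 191] [ 19  21 191]
(302, 153) [45 51 58] [14 57 58]
(275, 230) [151 178 186] [ 23  48 186]
(312, 240) [ 75 104 146] [ 12 124 146]
```

```bash
cat > meas.py <<'E'
from h import *
def tin(t,s,rt=None,rs=None,vb=True):
    out=[]
    for n,im in(("top",t),("side",s)):
        h=cv2.cvtColor(im,cv2.COLOR_BGR2HSV)
        m=(h[...,1]<60)&(h[...,2]>60)
        r=(rt if n=="top" else rs)
        M=np.zeros_like(m);M[r[1]:r[3],r[0]:r[2]]=m[r[1]:r[3],r[0]:r[2]]
        M=cv2.morphologyEx(M.astype(np.uint8),cv2.MORPH_CLOSE,np.ones((5,5)))
        b=max(blobs(M),key=lambda b:b[0][4]);c=b[1]
        ys,xs=np.nonzero(b[2]);out.append(c)
        if vb: print(n,b[0],c, onz(n,c,30))
    if vb: print("tri",tri(*out))
    return out
E
python3 - <<'E'
from meas import *
t=cv2.imread("pics/topA.png");s=cv2.imread("pics/sideA.png")
tin(t,s,(175,245,210,280),(292,250,332,295))
ht=cv2.cvtColor(t,cv2.COLOR_BGR2HSV);hs=cv2.cvtColor(s,cv2.COLOR_BGR2HSV)
# mark, button
for nm,n,h,r,z in [("mark","top",ht,(165,178,200,208),0.5),("btn","top",ht,(122,192,143,215),84)]:
    m=(h[...,1]<60)&(h[...,2]>110);M=np.zeros_like(m);M[r[1]:r[3],r[0]:r[2]]=m[r[1]:r[3],r[0]:r[2]]
    b=max(blobs(M),key=lambda b:b[0][4]);print(nm,b[0],b[1],onz(n,b[1],z))
# mark incl. rim: not brown
# button side
m=(hs[...,1]<60)&(hs[...,2]>140);M=np.zeros_like(m);M[291:303,214:232]=m[291:303,214:232]
for b in blobs(M):print("btn side",b[0],b[1])
# scanner dark top
m=(ht[...,2]<62)|((ht[...,1]<100)&(ht[...,2]>20)); 
d=(ht[...,2]<70)&(ht[...,1]<115);M=np.zeros_like(d);M[180:225,115:162]=d[180:225,115:162]
b=max(blobs(M),key=lambda b:b[0][4]);print("scan",b[0])
crop(t,110,175,165,230,10,"pics/c5.png")
# tray and pads, top & side
for n,h,r,zt in[("top",ht,(330,195,400,262),12),("side",hs,(270,140,335,180),12)]:
    m=(h[...,1]<45)&(h[...,2]>120);M=np.zeros_like(m);M[r[1]:r[3],r[0]:r[2]]=m[r[1]:r[3],r[0]:r[2]]
    b=max(blobs(M),key=lambda b:b[0][4])
    cn=max(cv2.findContours(b[2].astype(np.uint8),cv2.RETR_EXTERNAL,cv2.CHAIN_APPROX_NONE)[0],key=len)
    q=cv2.minAreaRect(cn);print(n,q);
    f=np.zeros_like(M,np.uint8);cv2.drawContours(f,[cn],-1,1,-1)
    dk=(f>0)&(h[...,2]<115)
    for bb in blobs(dk,15): print(" pad",bb[0],bb[1],onz(n,bb[1],20).round(1))
    if n=="top":
        bx=cv2.boxPoints(q);W=[onz(n,p,12)[:2].round(1) for p in bx];print(W,onz(n,q[0],12))
        c=cn.reshape(-1,2).astype(np.float32)
        pw=np.array([onz(n,p,12)[:2] for p in c],np.float32);print(cv2.minAreaRect(pw))
E
```

```text
top [183 253  21  20 316] [192.55063291 261.89556962] [400.81444018 199.051572    30.        ]
side [301 257  24  34 679] [312.14580265 273.17083947] [403.84387978 196.26944069  30.        ]
tri (array([402.35016085, 198.73026998,  32.7873018 ]), np.float64(2.5781169695090504))
mark [172 183  20  20 317] [181.15141956 192.34384858] [6.11095750e+02 2.47568525e+02 5.00000000e-01]
btn [128 199  10  10  82] [132.24390244 203.5       ] [567.96394621 368.28108981  84.        ]
btn side [216 291  13   9  96] [221.98958333 294.47916667]
scan [123 187  34  34 588]
top ((364.9411926269531, 226.76470947265625), (48.50712203979492, 42.20119857788086), 75.96376037597656)
 pad [366 205  10  11  77] [370.23376623 210.05194805] [ 565.9 -335.5   20. ]
 pad [348 209  10  11  75] [352.52       213.93333333] [ 553.1 -281.3   20. ]
 pad [370 220   9  10  76] [373.98684211 224.5       ] [ 522.1 -346.5   20. ]
 pad [373 234  10  11  78] [377.62820513 239.25641026] [ 477.7 -357.    20. ]
 pad [355 239  10  11  79] [359.87341772 243.56962025] [ 463.8 -303.    20. ]
[array([ 569.8, -240.5]), array([ 603.8, -367.1]), array([ 460.4, -401.2]), array([ 427.3, -276. ])] [ 514.86028919 -321.22457638   12.        ]
((515.0991821289062, -321.23394775390625), (145.84864807128906, 130.21963500976562), 13.971083641052246)
side ((301.4999694824219, 159.49998474121094), (22.999996185302734, 46.99999237060547), 90.0)
 pad [283 151   8   4  31] [286.38709677 152.5483871 ] [ 567.3 -333.    20. ]
 pad [296 151   9   4  32] [300.25   152.5625] [ 523.2 -343.5   20. ]
 pad [310 151   9   4  33] [314.12121212 152.54545455] [ 479.1 -354.1   20. ]
 pad [283 160   9   5  41] [287. 162.] [ 554.5 -277.3   20. ]
 pad [312 160   9   5  41] [315.82926829 161.90243902] [ 465.6 -299.1   20. ]
```

View pics/c5.png

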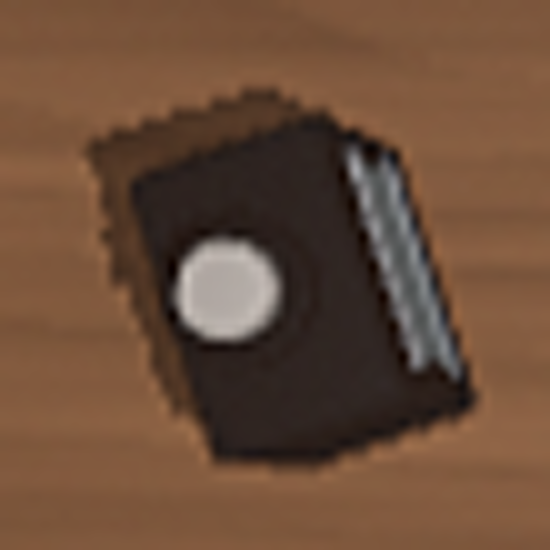

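```bash
python3 - <<'E'
from meas import *
t=cv2.imread("pics/topA.png");s=cv2.imread("pics/sideA.png")
ht=cv2.cvtColor(t,cv2.COLOR_BGR2HSV)
# window
b_,g,r=[t[...,i].astype(int) for i in range(3)]
m=(b_>75)&(b_-r>-8);M=np.zeros_like(m);M[183:220,140:162]=m[183:220,140:162]
b=max(blobs(M,5),key=lambda b:b[0][4]);print("win",b[0],b[1],onz("top",b[1],42))
mk=np.array([611.1,247.6]);w=onz("top",b[1],42)[:2];d=w-mk;print(np.hypot(*d),np.degrees(np.arctan2(d[1],d[0])))
print("btn tri",tri((132.24,203.5),(222,294.5)))
# tab
m=(ht[...,2]<85);M=np.zeros_like(m);M[253:270,185:202]=m[253:270,185:202]
x0,y0,x1,y1=184,252,205,275
up=cv2.resize(t[y0:y1,x0:x1],None,fx=8,fy=8,interpolation=cv2.INTER_CUBIC)
u=cv2.cvtColor(up,cv2.COLOR_BGR2GRAY)
M=(u<70).astype(np.uint8)
for bb in blobs(M,60):
    c=bb[1];px=(np.array(c)+.5)/8-.5+[x0,y0];
    ys,xs=np.nonzero(bb[2]);q=np.cov(np.c_[xs,ys].T);e=np.linalg.eigh(q);v=e[1][:,1]
    a=onz("top",px,61)[:2];a2=onz("top",px+v,61)[:2];dd=a2-a
    print("blob",bb[0],px,a,np.degrees(np.arctan2(dd[1],dd[0])),e[0], "vs ctr", a-np.array([401.5,199]),)
# zoom cover
crop(t,234,180,310,252,10,"pics/c6.png")
E
```

```text
win [145 190  11  23  93] [149.84946237 201.06451613] [578.99695475 330.93557986  42.        ]
89.30523156518177 111.06798988811111
btn tri (array([568.08511883, 364.27250528,  96.07620103]), np.float64(1.8561574023829743))
blob [   0    0   86   48 1298] [186.73131741 252.98738444] [428.82853979 211.29622524] 109.0612794772386 [ 65.23378303 514.63266533] vs ctr [27.32853979 12.29622524]
blob [ 95   0  12  14 114] [196.0504386  252.35635965] [431.12927346 184.3853925 ] -150.8583028181689 [ 5.19945464 17.33066491] vs ctr [ 29.62927346 -14.6146075 ]
blob [109   9  18  15 140] [198.38035714 253.51071429] [427.94302935 177.5227768 ] 54.17824494530532 [ 4.78513859 30.32791383] vs ctr [ 26.44302935 -21.4772232 ]
blob [  66   32   43   46 1028] [194.38667315 258.37378405] [413.81424545 188.58120449] 143.4418266076799 [ 43.00532257 167.55060512] vs ctr [ 12.31424545 -10.41879551]
blob [   0  135   80   49 2110] [187.35272512 272.55799763] [373.05686421 207.3808355 ] 75.30955913282263 [ 87.97140175 512.16978351] vs ctr [-28.44313579   8.3808355 ]
```

View pics/c6.png

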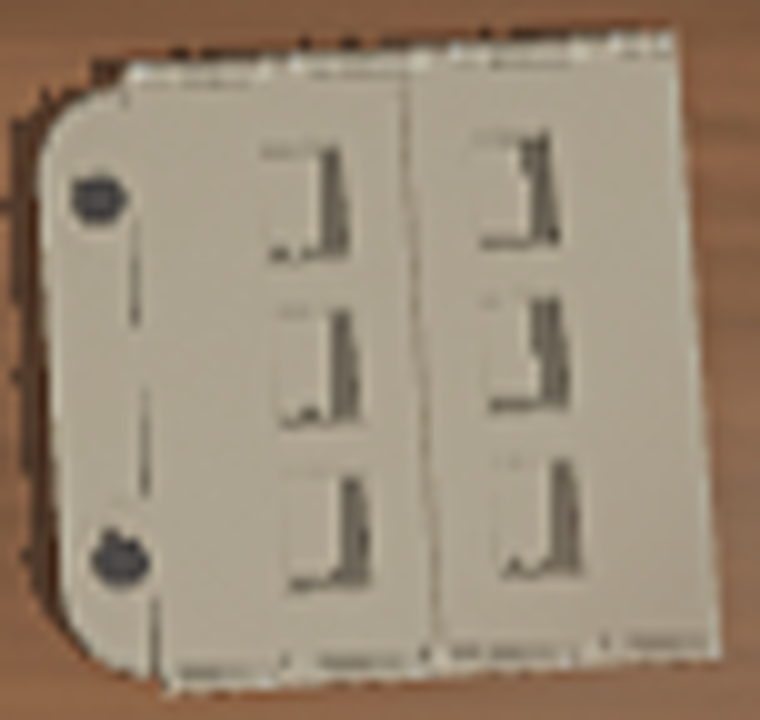

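```bash
python3 - <<'E'
from meas import *
C=np.array([[305.5,203.5],[317,366],[327,531],[516,190],[526,354],[539,519]])
px=(C+.5)/10-.5+[234,180]
W=np.array([onz("top",p,22)[:2] for p in px]);print(W.round(1))
# grid fit: P=c + i*a + j*b
ij=np.array([[1,.5],[0,.5],[-1,.5],[1,-.5],[0,-.5],[-1,-.5]])
A=np.c_[np.ones(6),ij];S=np.linalg.lstsq(A,W,rcond=None)[0];print(S,np.degrees(np.arctan2(S[1,1],S[1,0])),np.degrees(np.arctan2(-S[2,0],S[2,1])),np.hypot(*S[1]),np.hypot(*S[2]));print((W-A@S).round(1))
# cover contour
t=cv2.imread("pics/topA.png");h=cv2.cvtColor(t,cv2.COLOR_BGR2HSV)
m=((h[...,1]<75)&(h[...,2]>85));M=np.zeros_like(m);M[175:258,232:312]=m[175:258,232:312]
M=cv2.morphologyEx(M.astype(np.uint8),cv2.MORPH_CLOSE,np.ones((3,3)))
b=max(blobs(M),key=lambda b:b[0][4]);cn=max(cv2.findContours(b[2].astype(np.uint8),cv2.RETR_EXTERNAL,cv2.CHAIN_APPROX_NONE)[0],key=len).reshape(-1,2)
w=np.array([onz("top",p,24)[:2] for p in cn],np.float32);print(cv2.minAreaRect(w),cv2.boxPoints(cv2.minAreaRect(w)))
th=np.radians(-(-3.7));
# rectified
s=0.4
x0,x1,y0,y1=430,650,-130,100
def q(x,y): return proj("top",(x,y,22))
src=np.float32([q(x1,y1),q(x1,y0),q(x0,y0),q(x0,y1)])
Wd=int((y1-y0)/s);Hd=int((x1-x0)/s)
Hm=cv2.getPerspectiveTransform(src,np.float32([[0,0],[Wd,0],[Wd,Hd],[0,Hd]]))
cv2.imwrite("pics/rect.png",cv2.warpPerspective(t,Hm,(Wd,Hd),flags=cv2.INTER_CUBIC))
E
```

```text
[[590.7 -10.8]
 [541.2 -15.1]
 [491.4 -19. ]
 [596.  -75. ]
 [546.  -78.6]
 [496.2 -83.1]]
[[543.59562203 -46.93319731]
 [ 49.77567421   4.11066213]
 [ -5.00483218  63.93595803]] 4.720987616061173 4.475919468534723 49.94512274725226 64.13154508013707
[[-0.2  0.1]
 [ 0.1 -0.2]
 [ 0.1  0.1]
 [ 0.2 -0.2]
 [-0.   0.3]
 [-0.1 -0.1]]
((542.9109497070312, -32.248291015625), (191.53421020507812, 197.98545837402344), 4.82600212097168) [[ 439.15512    58.336594]
 [ 455.8116   -138.94696 ]
 [ 646.66675  -122.833176]
 [ 630.01025    74.45038 ]]
```

View pics/rect.png

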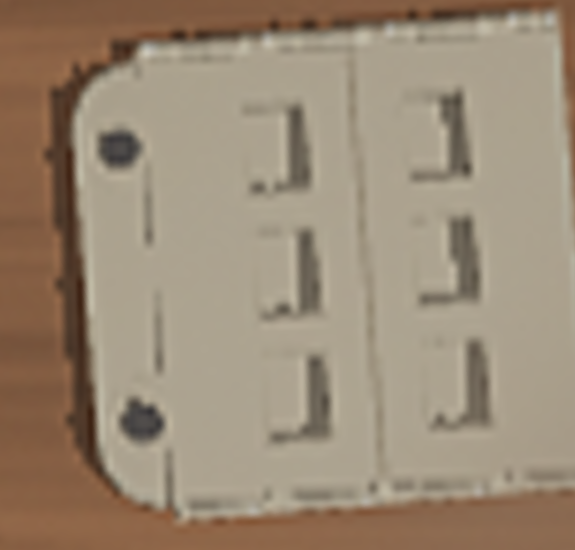

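```bash
cat > go.py <<'E'
import sys
from h import *
def go(x,y,z,yawdeg=None,vmax=40.):
    o=get_obs();p=o["tcp_pos"];yaw=o["tool_rot"][2];yt=yaw if yawdeg is None else np.radians(yawdeg)
    d=np.array([x,y,z])-p;turn=-(yt-yaw)
    tx=d[0]*np.cos(yt)+d[1]*np.sin(yt);ty=d[0]*np.sin(yt)-d[1]*np.cos(yt);tz=-d[2]
    n=max(1,int(np.ceil(np.linalg.norm(d)/vmax)))
    print(f"t={o['t']:.2f} at {np.round(p,1)} yaw {np.degrees(yaw):.1f} grip {o['grip_width']:.1f} F {np.round(o['contact_force'],1)}")
    print(f"turn {turn:.4f} then tool shift mm {tx:.1f} {ty:.1f} {tz:.1f}; n={n} rows of [{tx/n/1e3:.5f},{ty/n/1e3:.5f},{tz/n/1e3:.5f}]")
if __name__=="__main__":
    a=list(map(float,sys.argv[1:]));go(*a)
E
python3 go.py 401.5 199 214 -38
```

```text
t=0.70 at [ 142.4 -608.6  214.6] yaw 13.2 grip 91.8 F [ 0.6  0.1 -0.3]
turn 0.8930 then tool shift mm -293.0 -795.9 0.6; n=22 rows of [-0.01332,-0.03618,0.00003]
```

Emit:
servo_tool:
  plan:
    - [[0,0,0,0.1118,0.09],[0,0,0,0.1118,0.09],[0,0,0,0.1118,0.09],[0,0,0,0.1118,0.09],[0,0,0,0.1118,0.09],[0,0,0,0.1118,0.09],[0,0,0,0.1118,0.09],[0,0,0,0.1118,0.09]]

```text
t: 1.37
tcp_pos: [142.4, -608.6, 214.6]
tool_rot: [3.142, 0.0, -0.67]
contact_force: [-0.5, 0.3, 1.3]
grip_width: 90.3
```

Emit:
servo_tool:
  plan:
    - [[-0.0131,-0.0363,0,0,0.09],[-0.0131,-0.0363,0,0,0.09],[-0.0131,-0.0363,0,0,0.09],[-0.0131,-0.0363,0,0,0.09],[-0.0131,-0.0363,0,0,0.09],[-0.0131,-0.0363,0,0,0.09],[-0.0131,-0.0363,0,0,0.09],[-0.0131,-0.0363,0,0,0.09],[-0.0131,-0.0363,0,0,0.09],[-0.0131,-0.0363,0,0,0.09],[-0.0131,-0.0363,0,0,0.09],[-0.0131,-0.0363,0,0,0.09]]

```text
t: 2.37
tcp_pos: [287.4, -167.1, 214.9]
tool_rot: [-3.141, -0.001, -0.665]
contact_force: [0.9, -1.0, -0.7]
grip_width: 90.0
```

Emit:
servo_tool:
  plan:
    - [[-0.0131,-0.0363,0,0,0.09],[-0.0131,-0.0363,0,0,0.09],[-0.0131,-0.0363,0,0,0.09],[-0.0131,-0.0363,0,0,0.09],[-0.0131,-0.0363,0,0,0.09],[-0.0131,-0.0363,0,0,0.09],[-0.0131,-0.0363,0,0,0.09],[-0.0131,-0.0363,0,0,0.09],[0,0,0,0,0.09]]

```text
t: 3.12
tcp_pos: [386.1, 130.0, 215.2]
tool_rot: [-3.138, -0.001, -0.661]
contact_force: [0.1, -1.2, 0.8]
grip_width: 90.5
```

```bash
python3 go.py 401.5 199 100 -38; python3 - <<'E'
from h import *
t=capture("top");s=capture("side");cv2.imwrite("pics/t1.png",t);cv2.imwrite("pics/s1.png",s)
both=np.vstack([cv2.resize(t[180:300,100:300],None,fx=4,fy=4),]);cv2.imwrite("pics/t1c.png",both)
crop(s,200,150,400,300,4,"pics/s1c.png")
E
```

```text
t=3.12 at [386.1 130.  215.2] yaw -37.9 grip 90.5 F [ 0.1 -1.2  0.8]
turn 0.0025 then tool shift mm -30.4 -63.8 115.2; n=4 rows of [-0.00759,-0.01595,0.02881]
```

View pics/t1c.png

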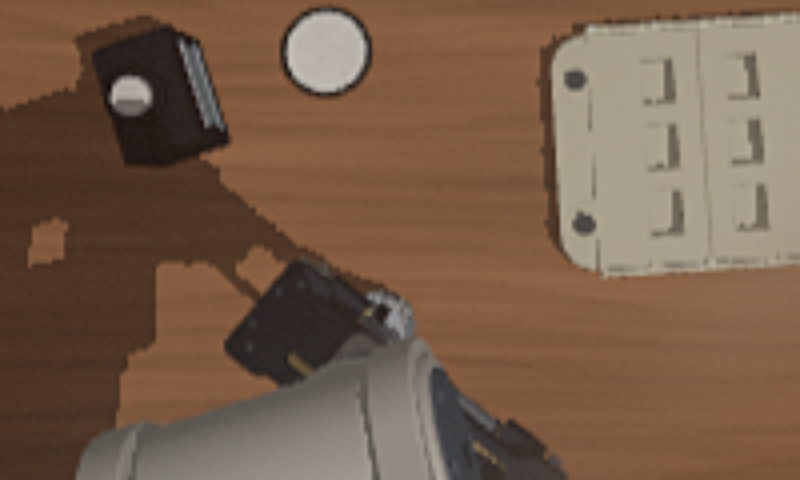

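View pics/s1c.png

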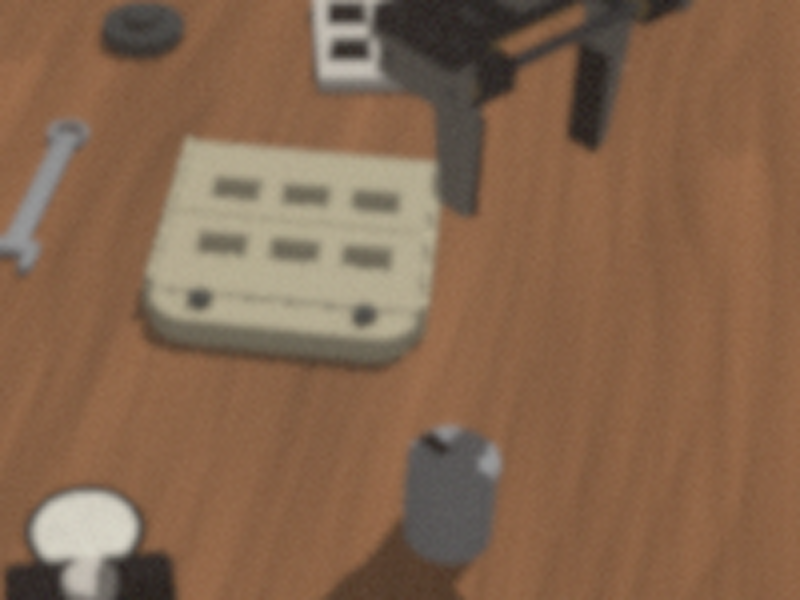

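Emit:
servo_tool:
  plan:
    - [[-0.0102,-0.0212,0,0,0.0915],[-0.0102,-0.0212,0.005,0,0.0915],[-0.01,-0.0214,0.025,0,0.0915],[0,0,0.035,0,0.0915],[0,0,0.035,0,0.0915],[0,0,0.01,0,0.0915],[0,0,0,0,0.0915]]

```text
t: 3.8
tcp_pos: [397.2, 191.4, 102.6]
tool_rot: [3.136, 0.002, -0.666]
contact_force: [1.1, 0.8, -0.9]
grip_width: 91.5
```

```bash
python3 go.py 401.5 199 20 -38
```

```text
t=3.80 at [397.2 191.4 102.6] yaw -38.2 grip 91.5 F [ 1.1  0.8 -0.9]
turn -0.0027 then tool shift mm -1.3 -8.6 82.6; n=3 rows of [-0.00045,-0.00288,0.02754]
```

Emit:
servo_tool:
  plan:
    - [[-0.0008,-0.0075,0,0,0.0915],[0,0,0.028,0,0.0915],[0,0,0.028,0,0.0915],[0,0,0.02,0,0.0915],[0,0,0.006,0,0.0915],[0,0,0,0,0.0915]]
  squeeze: 25

```text
t: 4.3
tcp_pos: [404.0, 200.0, 23.0]
tool_rot: [-3.142, 0.0, -0.665]
contact_force: [-0.9, -0.8, 0.5]
grip_width: 91.5
```

```bash
python3 go.py 401.5 199 20 -38; python3 - <<'E'
from h import *
s=capture("side");crop(s,250,180,400,300,5,"pics/s2.png")
E
```

```text
t=4.30 at [404. 200.  23.] yaw -38.1 grip 91.5 F [-0.9 -0.8  0.5]
turn -0.0020 then tool shift mm -1.4 2.3 3.0; n=1 rows of [-0.00137,0.00227,0.00303]
```

View pics/s2.png

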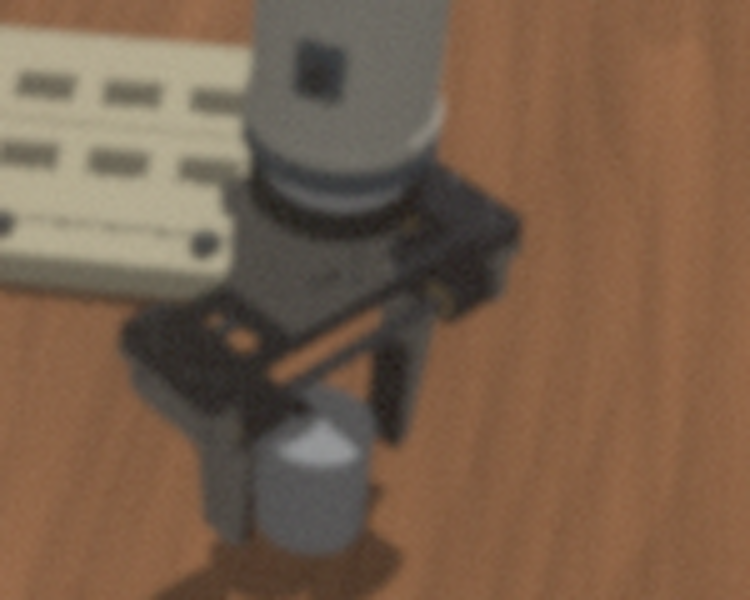

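Emit:
servo_tool:
  plan:
    - [[-0.0015,0.0023,0.002,0,0.07],[0,0,0,0,0.055],[0,0,0,0,0.045],[0,0,0,0,0.045],[0,0,0,0,0.045],[0,0,0,0,0.045],[0,0,0,0,0.045],[0,0,0,0,0.045]]
  squeeze: 25

```text
t: 5.02
tcp_pos: [401.0, 199.2, 20.8]
tool_rot: [-3.141, -0.0, -0.665]
contact_force: [-0.6, -0.2, 5.8]
grip_width: 52.1
```

Emit:
servo_tool:
  plan:
    - [[0,0,-0.012,0,0.045],[0,0,-0.005,-0.06,0.045],[0,0,0,-0.12,0.045],[0,0,0,-0.12,0.045],[0,0,0,-0.12,0.045],[0,0,0,-0.12,0.045],[0,0,0,-0.12,0.045],[0,0,0,-0.12,0.045],[0,0,0,-0.12,0.045],[0,0,0,-0.12,0.045],[0,0,0,-0.12,0.045],[0,0,0,-0.12,0.045]]

```text
t: 6.02
tcp_pos: [400.2, 198.7, 37.2]
tool_rot: [-3.141, 0.001, 0.601]
contact_force: [0.6, 0.4, -2.5]
grip_width: 51.9
```

Emit:
servo_tool:
  plan:
    - [[0,0,0,-0.12,0.045],[0,0,0,-0.12,0.045],[0,0,0,-0.12,0.045],[0,0,0,-0.12,0.045],[0,0,0,-0.12,0.045],[0,0,0,-0.12,0.045],[0,0,0,-0.12,0.045],[0,0,0,-0.12,0.045],[0,0,0,-0.12,0.045],[0,0,0,-0.12,0.045],[0,0,0,-0.12,0.045],[0,0,0,0,0.045]]

```text
t: 7.02
tcp_pos: [400.2, 198.7, 37.2]
tool_rot: [-3.141, 0.0, 1.921]
contact_force: [0.2, 0.7, -2.9]
grip_width: 52.4
```

```bash
python3 go.py 611.1 247.6 38 109.5
```

```text
t=7.02 at [400.2 198.7  37.2] yaw 110.1 grip 52.4 F [ 0.2  0.7 -2.9]
turn 0.0099 then tool shift mm -24.3 215.1 -0.8; n=6 rows of [-0.00406,0.03584,-0.00013]
```

Emit:
servo_tool:
  plan:
    - [[-0.0039,0.0359,0,0.01,0.045],[-0.0041,0.0359,0,0,0.045],[-0.0041,0.0359,0,0,0.045],[-0.0041,0.0359,0,0,0.045],[-0.0041,0.0359,0,0,0.045],[-0.0041,0.0359,0,0,0.045],[0,0,0,0,0.045],[0,0,0,0,0.045]]

```text
t: 7.68
tcp_pos: [613.2, 247.0, 36.7]
tool_rot: [-3.141, 0.0, 1.901]
contact_force: [-0.6, 0.6, -2.2]
grip_width: 51.9
```

```bash
python3 go.py 611.1 247.6 21 109.5; python3 - <<'E'
from h import *
s=capture("side");crop(s,180,180,330,330,4,"pics/s3.png")
s=capture("top");crop(s,110,130,260,250,5,"pics/t3.png")
E
```

```text
t=7.68 at [613.2 247.   36.7] yaw 108.9 grip 51.9 F [-0.6  0.6 -2.2]
turn -0.0100 then tool shift mm 1.2 -1.8 15.7; n=1 rows of [0.00122,-0.00177,0.01574]
```

View pics/s3.png

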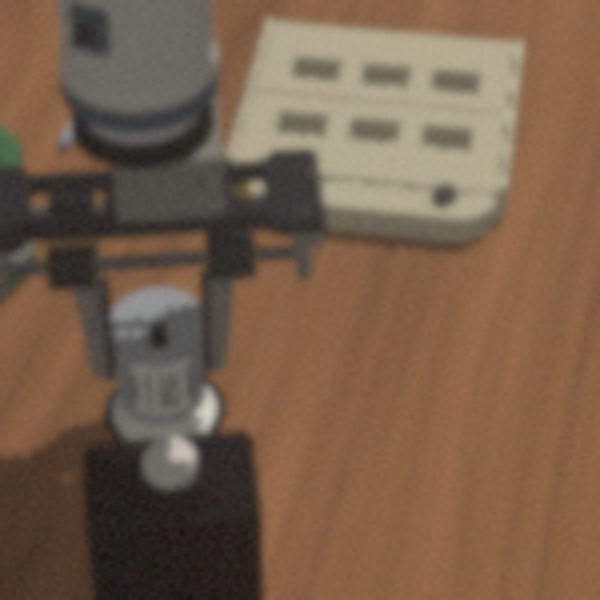

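View pics/t3.png

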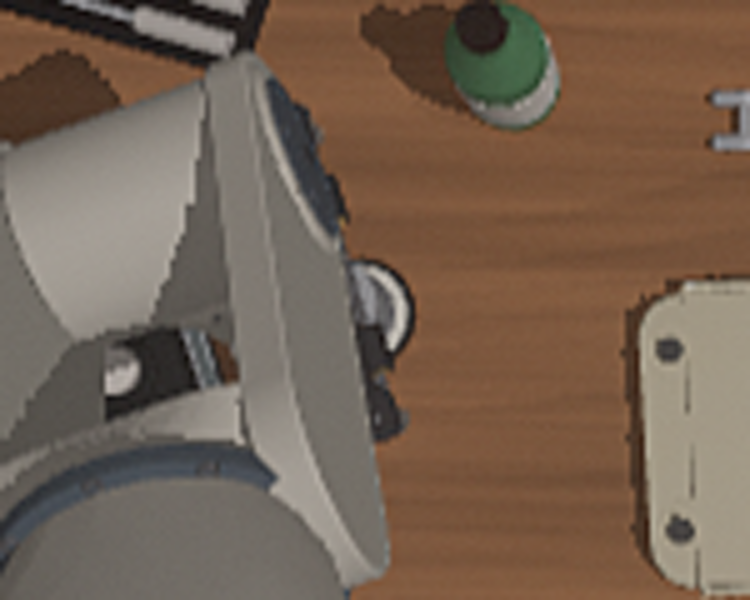

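Emit:
servo_tool:
  plan:
    - [[0.0012,-0.0018,0.008,-0.01,0.045],[0,0,0.006,0,0.045],[0,0,0.001,0,0.045],[0,0,0,0,0.045],[0,0,0,0,0.045]]

```text
t: 8.2
tcp_pos: [609.6, 247.5, 22.4]
tool_rot: [-3.141, 0.0, 1.915]
contact_force: [-0.2, 0.6, -2.2]
grip_width: 52.1
```

```bash
python3 go.py 611.1 247.6 21 109.5
```

```text
t=8.20 at [609.6 247.5  22.4] yaw 109.7 grip 52.1 F [-0.2  0.6 -2.2]
turn 0.0042 then tool shift mm -0.4 1.4 1.4; n=1 rows of [-0.00041,0.00143,0.00144]
```

Emit:
servo_tool:
  plan:
    - [[-0.0004,0.0012,0.001,0,0.045],[0,0,0.0005,0,0.045],[0,0,0,0,0.045],[0,0,0,0,0.045]]

```text
t: 8.53
tcp_pos: [611.4, 247.6, 21.2]
tool_rot: [3.141, -0.0, 1.915]
contact_force: [0.1, -0.5, -2.5]
grip_width: 51.8
```

Emit:
servo_tool:
  plan:
    - [[0,0,0,0,0.054],[0,0,0,0,0.06],[0,0,0,0,0.085],[0,0,0,0,0.085],[0,0,0,0,0.085],[0,0,-0.03,0,0.085],[0,0,-0.035,0,0.085],[0,0,-0.035,0,0.085],[0,0,-0.035,0,0.085],[0,0,0,0,0.085]]

```text
t: 9.37
tcp_pos: [615.1, 249.2, 163.8]
tool_rot: [3.131, -0.0, 1.915]
contact_force: [1.1, 2.1, 0.6]
grip_width: 84.5
```

Emit:
servo_tool:
  plan:
    - [[0,-0.0,-0.02,0,0.06],[-0.0152,-0.032,0,0,0.03],[-0.0152,-0.032,0,0,0.01],[-0.0152,-0.032,0,0,0.0],[-0.0152,-0.032,0,0,0.0],[-0.0152,-0.032,0,0,0.0],[-0.0152,-0.032,0,0,0.0],[-0.0152,-0.032,0,0,0.0],[-0.0152,-0.032,0,0,0.0]]

```text
t: 10.12
tcp_pos: [410.1, 45.8, 176.0]
tool_rot: [3.141, 0.0, 1.916]
contact_force: [-0.0, -1.4, 0.2]
grip_width: 27.1
```

```bash
python3 go.py 568 367 160 109.5; python3 - <<'E'
from h import *
s=avg("side",3);crop(s,180,230,330,330,5,"pics/s4.png");cv2.imwrite("pics/s4f.png",s)
s=avg("top",3);crop(s,110,150,260,250,5,"pics/t4.png");cv2.imwrite("pics/t4f.png",s)
E
```

```text
t=10.12 at [410.1  45.8 176. ] yaw 109.8 grip 27.1 F [-0.  -1.4  0.2]
turn 0.0046 then tool shift mm 250.1 256.1 16.0; n=9 rows of [0.02779,0.02846,0.00178]
```

View pics/s4.png

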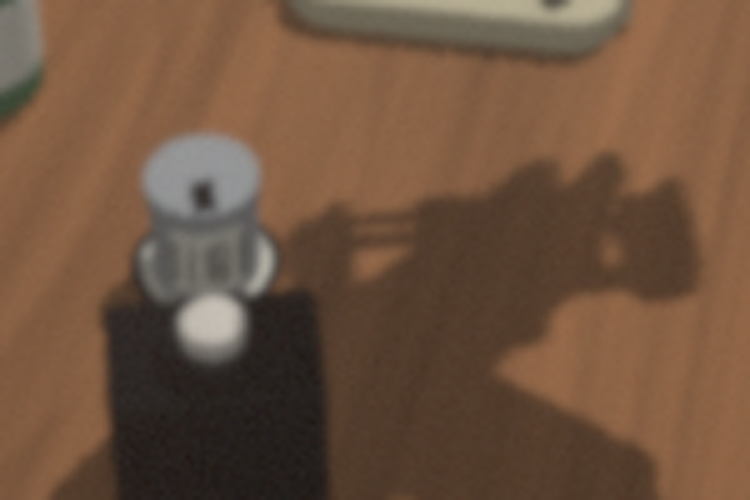

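View pics/t4.png

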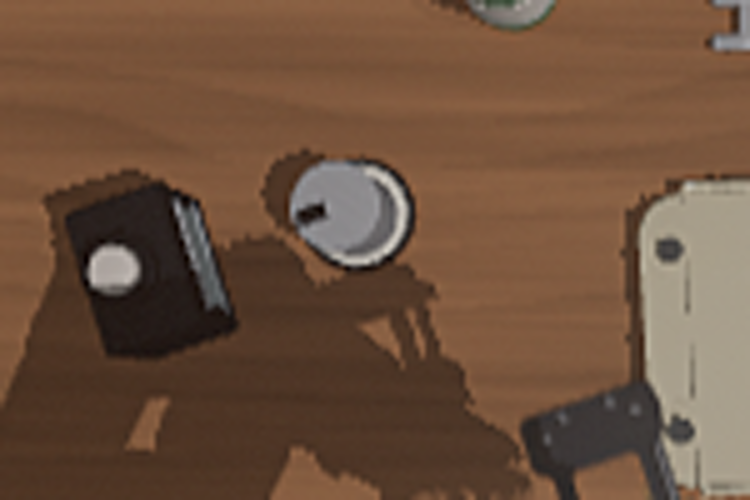

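```bash
cat >> meas.py <<'E'
def tincheck(t,s,rt=(165,178,196,208),rs=(204,252,236,277),v0=125,tabv=75):
    """lid centre at z=60 in both views, tab direction"""
    R=[]
    for n,im,r in(("top",t,rt),("side",s,rs)):
        c=im[r[1]:r[3],r[0]:r[2]];up=cv2.resize(c,None,fx=8,fy=8,interpolation=cv2.INTER_CUBIC).astype(int)
        neu=(up[...,2]-up[...,0]<9)&(up[...,2]>v0)   # bluish grey lid, not the warm white
        neu=cv2.morphologyEx(neu.astype(np.uint8),cv2.MORPH_OPEN,np.ones((9,9)))
        b=max(blobs(neu,200),key=lambda b:b[0][4]);
        cn=max(cv2.findContours(b[2].astype(np.uint8),cv2.RETR_EXTERNAL,cv2.CHAIN_APPROX_NONE)[0],key=len)
        hull=cv2.convexHull(cn);e=cv2.fitEllipse(hull)
        m=cv2.moments(hull);cc=np.array([m["m10"],m["m01"]])/m["m00"]
        px=(cc+.5)/8-.5+[r[0],r[1]];P=onz(n,px,60)[:2]
        f=np.zeros(up.shape[:2],np.uint8);cv2.drawContours(f,[hull],-1,1,-1)
        dk=(f>0)&(up.sum(2)/3<tabv)
        bb=max(blobs(dk,30),key=lambda b:b[0][4]);tp=(np.array(bb[1])+.5)/8-.5+[r[0],r[1]];T=onz(n,tp,61)[:2]
        d=T-P;print(n,"lid",P.round(1),"ellipse axes px",np.round(np.array(e[1])/8,1),"tab dir %.1f len %.1f"%(np.degrees(np.arctan2(d[1],d[0])),np.hypot(*d)))
        R.append(px)
    print("tri",tri(*R))
E
python3 - <<'E'
from meas import *
tincheck(cv2.imread("pics/t4f.png"),cv2.imread("pics/s4f.png"))
E
```

```text
top lid [609.4 247.5] ellipse axes px [17.4 18.2] tab dir 108.3 len 15.3
side lid [611.3 249.9] ellipse axes px [15.3 22. ] tab dir 111.0 len 13.7
tri (array([610.74992385, 248.2036228 ,  58.28240995]), np.float64(2.326349265159578))
```

Emit:
servo_tool:
  plan:
    - [[0.0278,0.0285,0,0,0],[0.0278,0.0285,0,0,0],[0.0278,0.0285,0,0,0],[0.0278,0.0285,0,0,0],[0.0278,0.0285,0,0,0],[0.0278,0.0285,0,0,0],[0.0278,0.0285,0,0,0],[0.0278,0.0285,0,0,0],[0.0278,0.0285,0,0,0],[0,0,0,0,0],[0,0,0,0,0]]

```text
t: 11.33
tcp_pos: [568.6, 371.8, 174.6]
tool_rot: [-3.141, -0.0, 1.919]
contact_force: [-0.7, 0.0, -0.4]
grip_width: 0.4
```

```bash
python3 go.py 568 367 110 109.5
```

```text
t=11.33 at [568.6 371.8 174.6] yaw 109.9 grip 0.4 F [-0.7  0.  -0.4]
turn 0.0074 then tool shift mm -4.4 -2.2 64.6; n=2 rows of [-0.00218,-0.00109,0.03231]
```

Emit:
servo_tool:
  plan:
    - [[-0.0044,-0.002,0.02,0,0],[0,0,0.03,0,0],[0,0,0.022,0,0],[0,0,0.002,0,0],[0,0,0,0,0],[0,0,0,0,0]]

```text
t: 11.83
tcp_pos: [568.2, 364.0, 103.1]
tool_rot: [3.141, -0.0, 1.915]
contact_force: [1.5, 0.3, -0.2]
grip_width: 0.7
```

```bash
python3 go.py 568 367 90 109.5;python3 - <<'E'
from h import *
s=avg("side",1);crop(s,180,230,330,330,5,"pics/s5.png")
E
```

```text
t=11.83 at [568.2 364.  103.1] yaw 109.7 grip 0.7 F [ 1.5  0.3 -0.2]
turn 0.0042 then tool shift mm 2.9 0.8 13.1; n=1 rows of [0.00288,0.00079,0.01307]
```

View pics/s5.png

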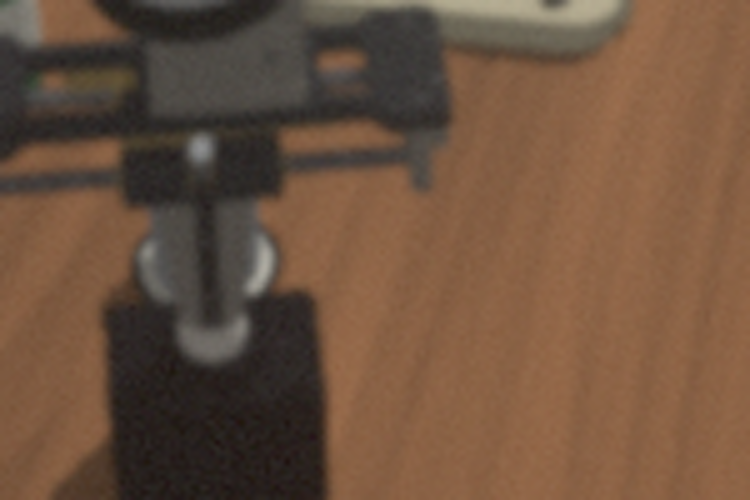

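Fingers are over the button. Press with small steps, reading force.

Emit:
servo_tool:
  plan:
    - [[0.002,0.0005,0.004,0,0],[0,0,0.004,0,0],[0,0,0.004,0,0],[0,0,0.002,0,0],[0,0,0,0,0]]

```text
t: 12.3
tcp_pos: [569.1, 367.1, 93.8]
tool_rot: [3.138, -0.001, 1.915]
contact_force: [-9.9, -7.2, 39.1]
grip_width: 0.4
```

Emit:
servo_tool:
  plan:
    - [[0,0,0.002,0,0],[0,0,0.002,0,0],[0,0,0,0,0]]

```text
t: 12.55
tcp_pos: [569.3, 367.2, 93.3]
tool_rot: [3.137, -0.001, 1.915]
contact_force: [-19.4, -11.7, 67.3]
grip_width: 0.3
```

Emit:
servo_tool:
  plan:
    - [[0,0,-0.01,0,0],[0,0,-0.03,0,0],[0,0,-0.035,0,0],[0,0,-0.03,0,0.03],[0,0,0,0,0.03],[0,0,0,0,0.03]]

```text
t: 13.05
tcp_pos: [568.7, 366.8, 191.4]
tool_rot: [3.137, -0.001, 1.915]
contact_force: [-0.0, 0.4, -1.4]
grip_width: 18.1
```

```bash
python3 go.py 553.2 -281.9 190 14;python3 - <<'E'
from h import *
s=avg("side",1);crop(s,180,200,330,330,4,"pics/s6.png")
E
```

```text
t=13.05 at [568.7 366.8 191.4] yaw 109.8 grip 18.1 F [-0.   0.4 -1.4]
turn 1.6712 then tool shift mm -172.0 625.7 1.4; n=17 rows of [-0.01012,0.03680,0.00008]
```

View pics/s6.png

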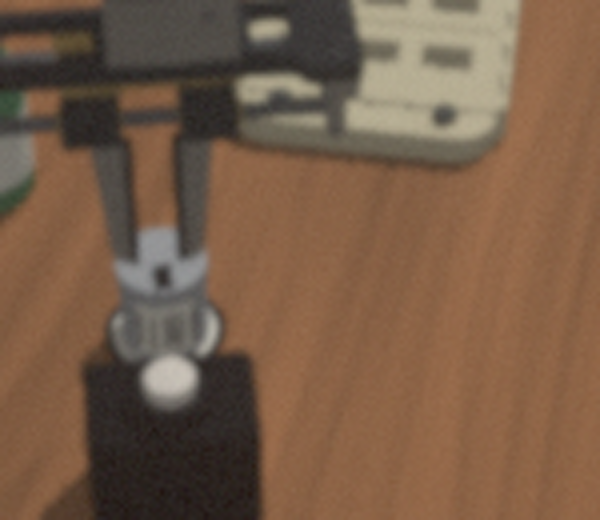

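Emit:
servo_tool:
  plan:
    - [[0,0,0,0.12,0.03],[0,0,0,0.12,0.03],[0,0,0,0.12,0.03],[0,0,0,0.12,0.03],[0,0,0,0.12,0.03],[0,0,0,0.12,0.03],[0,0,0,0.12,0.03],[0,0,0,0.12,0.03],[0,0,0,0.12,0.03],[0,0,0,0.12,0.03],[0,0,0,0.12,0.03],[0,0,0,0.12,0.03]]

```text
t: 14.1
tcp_pos: [566.6, 365.4, 186.7]
tool_rot: [3.141, 0.003, 0.469]
contact_force: [0.4, 0.1, 0.8]
grip_width: 29.5
```

Emit:
servo_tool:
  plan:
    - [[0,0,0,0.12,0.03],[0,0,0,0.111,0.03],[-0.0101,0.0368,0,0,0.03],[-0.0101,0.0368,0,0,0.03],[-0.0101,0.0368,0,0,0.03],[-0.0101,0.0368,0,0,0.03],[-0.0101,0.0368,0,0,0.03],[-0.0101,0.0368,0,0,0.03],[-0.0101,0.0368,0,0,0.03],[-0.0101,0.0368,0,0,0.03],[-0.0101,0.0368,0,0,0.03],[-0.0101,0.0368,0,0,0.03]]

```text
t: 15.1
tcp_pos: [557.2, -17.2, 187.3]
tool_rot: [-3.141, 0.003, 0.245]
contact_force: [1.3, 0.5, -0.2]
grip_width: 29.9
```

Emit:
servo_tool:
  plan:
    - [[-0.0101,0.0368,0,0,0.03],[-0.0101,0.0368,0,0,0.03],[-0.0101,0.0368,0,0,0.03],[-0.0101,0.0368,0,0,0.03],[-0.0101,0.0368,0,0,0.03],[-0.0101,0.0368,0,0,0.03],[-0.0101,0.0368,0,0,0.03],[0,0,0,0,0.03],[0,0,0,0,0.03]]

```text
t: 15.85
tcp_pos: [551.1, -283.8, 187.0]
tool_rot: [-3.14, 0.002, 0.241]
contact_force: [-0.0, 0.7, -0.4]
grip_width: 29.6
```

```bash
python3 go.py 553.2 -281.9 70 14;python3 - <<'E'
from h import *
t=avg("top",3);s=avg("side",3);cv2.imwrite("pics/t7.png",t);cv2.imwrite("pics/s7.png",s)
crop(t,300,150,420,270,5,"pics/t7c.png");crop(s,220,80,340,200,5,"pics/s7c.png")
E
```

```text
t=15.85 at [ 551.1 -283.8  187. ] yaw 13.8 grip 29.6 F [-0.   0.7 -0.4]
turn -0.0031 then tool shift mm 2.5 -1.3 117.0; n=3 rows of [0.00083,-0.00044,0.03899]
```

View pics/t7c.png

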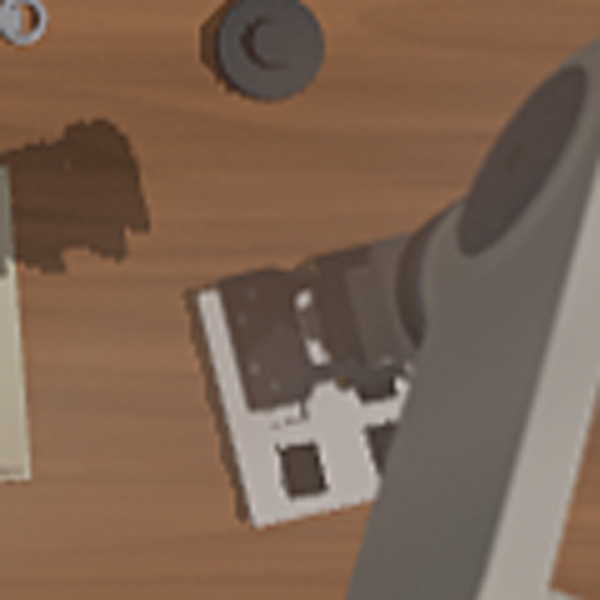

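View pics/s7c.png

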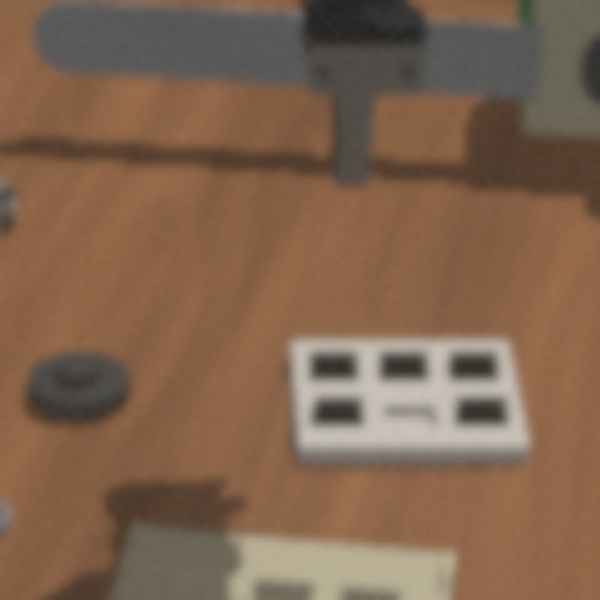

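```bash
python3 - <<'E'
from h import *
for P in [(543.2,-251.7,187),(547.5,-269.2,187)]: print(proj("side",P))
for P in [(553,-282,20),(553,-282,12)]: print(proj("side",P))
E
```

```text
[291.05887066 118.94191918]
[290.70879918 116.07968671]
[287.74672167 161.28603527]
[287.66043497 163.40097177]
```

Emit:
servo_tool:
  plan:
    - [[0.0025,-0.0013,0.03,-0.003,0.034],[0,0,0.04,0,0.034],[0,0,0.04,0,0.034],[0,0,0.025,0,0.034],[0,0,0.01,0,0.034],[0,0,0,0,0.034],[0,0,0,0,0.034]]

```text
t: 16.73
tcp_pos: [555.2, -280.4, 44.8]
tool_rot: [3.141, -0.0, 0.248]
contact_force: [-0.3, -0.1, 0.1]
grip_width: 34.0
```

```bash
python3 go.py 553.2 -281.9 14 14;python3 - <<'E'
from h import *
s=avg("side",2)
crop(s,250,110,350,200,6,"pics/s8c.png")
E
```

```text
t=16.73 at [ 555.2 -280.4   44.8] yaw 14.2 grip 34.0 F [-0.3 -0.1  0.1]
turn 0.0037 then tool shift mm -2.3 0.9 30.8; n=1 rows of [-0.00232,0.00095,0.03085]
```

View pics/s8c.png

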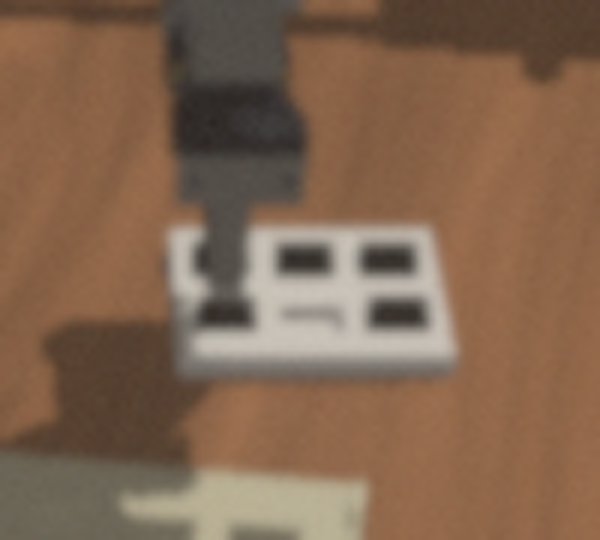

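Emit:
servo_tool:
  plan:
    - [[-0.002,0.0009,0.012,0,0.034],[0,0,0.012,0,0.034],[0,0,0.006,0,0.034],[0,0,0,0,0.034],[0,0,0,0,0.034]]

```text
t: 17.25
tcp_pos: [552.5, -281.9, 13.4]
tool_rot: [-3.141, 0.001, 0.247]
contact_force: [-0.1, 0.1, 0.4]
grip_width: 34.1
```

Close on the pad.

Emit:
servo_tool:
  plan:
    - [[0,0,0,0,0.022],[0,0,0,0,0.014],[0,0,0,0,0.014],[0,0,0,0,0.014],[0,0,0,0,0.014]]
  squeeze: 15

```text
t: 17.67
tcp_pos: [553.2, -282.5, 14.3]
tool_rot: [3.141, -0.001, 0.247]
contact_force: [1.1, -4.0, -0.1]
grip_width: 19.9
```

Emit:
servo_tool:
  plan:
    - [[0,0,-0.01,0,0.014],[0,0,-0.03,0,0.014],[0,0,-0.025,0.08,0.014],[0,0,0,0.085,0.014],[0,0,0,0,0.014]]

```text
t: 18.08
tcp_pos: [553.7, -282.2, 80.9]
tool_rot: [3.141, -0.002, 0.079]
contact_force: [-0.3, 0.7, 0.0]
grip_width: 20.1
```

```bash
python3 go.py 596.3 -74.6 75 4.73
```

```text
t=18.08 at [ 553.7 -282.2   80.9] yaw 4.5 grip 20.1 F [-0.3  0.7  0. ]
turn -0.0040 then tool shift mm 59.6 -203.4 5.9; n=6 rows of [0.00993,-0.03389,0.00098]
```

Emit:
servo_tool:
  plan:
    - [[0.01,-0.0339,0,0,0.014],[0.01,-0.0339,0,0,0.014],[0.01,-0.0339,0,0,0.014],[0.01,-0.0339,0,0,0.014],[0.01,-0.0339,0,0,0.014],[0.0096,-0.0339,0,0,0.014],[0,0,0.01,0,0.014],[0,0,0.01,0,0.014],[0,0,0,0,0.014],[0,0,0,0,0.014]]

```text
t: 18.92
tcp_pos: [594.1, -75.3, 57.7]
tool_rot: [-3.141, 0.003, 0.083]
contact_force: [0.3, 0.1, 0.5]
grip_width: 19.6
```

```bash
python3 go.py 596.3 -74.6 35 4.73;python3 - <<'E'
from h import *
s=avg("side",3)
crop(s,220,130,340,250,5,"pics/s9c.png")
t=avg("top",2);crop(t,230,170,330,260,6,"pics/t9c.png")
E
```

```text
t=18.92 at [594.1 -75.3  57.7] yaw 4.7 grip 19.6 F [0.3 0.1 0.5]
turn 0.0000 then tool shift mm 2.3 -0.5 22.7; n=1 rows of [0.00226,-0.00049,0.02269]
```

View pics/s9c.png

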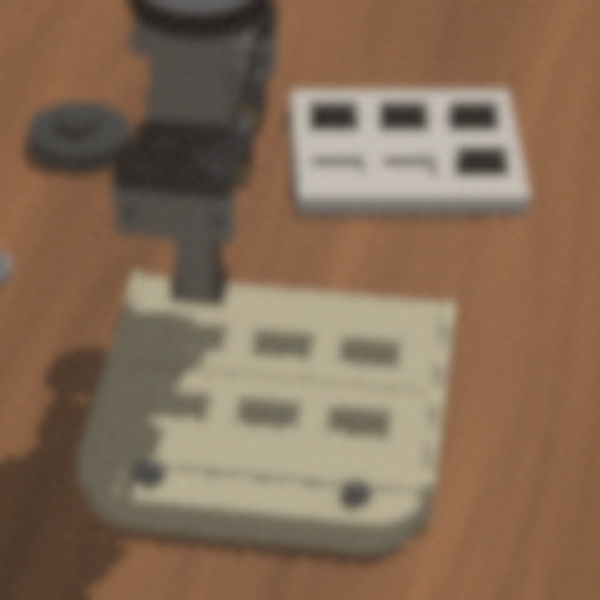

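View pics/t9c.png

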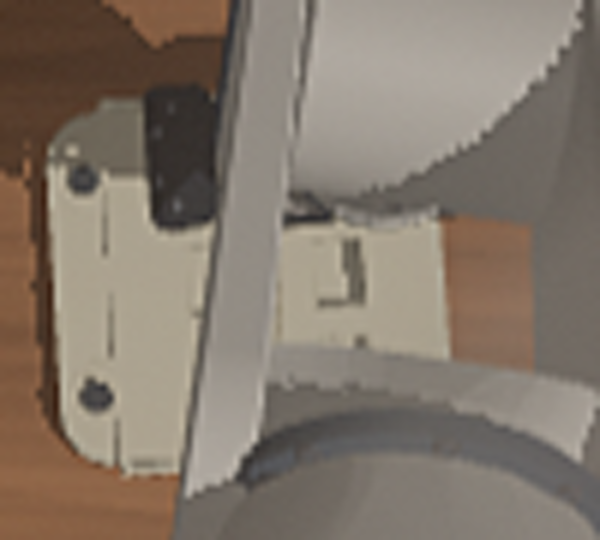

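Emit:
servo_tool:
  plan:
    - [[0.0018,-0.0004,0.01,0,0.014],[0,0,0.01,0,0.014],[0,0,0.003,0,0.014],[0,0,0,0,0.014],[0,0,0,0,0.014]]

```text
t: 19.58
tcp_pos: [596.8, -73.8, 35.4]
tool_rot: [-3.141, 0.001, 0.083]
contact_force: [-0.6, 0.4, -0.0]
grip_width: 19.5
```

```bash
python3 go.py 596.3 -74.6 25 4.73
```

```text
t=19.58 at [596.8 -73.8  35.4] yaw 4.7 grip 19.5 F [-0.6  0.4 -0. ]
turn -0.0000 then tool shift mm -0.6 0.8 10.4; n=1 rows of [-0.00060,0.00078,0.01044]
```

Emit:
servo_tool:
  plan:
    - [[-0.0003,0.0005,0.003,0,0.014],[0,0,0.003,0,0.014],[0,0,0.003,0,0.014],[0,0,0,0,0.014],[0,0,0,0,0.014]]

```text
t: 20.0
tcp_pos: [596.9, -74.3, 26.9]
tool_rot: [-3.142, 0.0, 0.082]
contact_force: [1.4, -0.2, 0.2]
grip_width: 19.9
```

Emit:
servo_tool:
  plan:
    - [[0,0,0.0015,0,0.014],[0,0,0,0,0.014],[0,0,0,0,0.03],[0,0,0,0,0.034],[0,0,0,0,0.034],[0,0,-0.01,0,0.034],[0,0,-0.01,0,0.0],[0,0,0,0,0.0],[0,0,0,0,0.0],[0,0,0,0,0.0],[0,0,0,0,0.0]]

```text
t: 20.92
tcp_pos: [596.9, -74.4, 45.5]
tool_rot: [-3.142, 0.0, 0.082]
contact_force: [-0.3, -0.2, -0.1]
grip_width: 3.1
```

```bash
python3 go.py 596.3 -74.6 25 4.73;python3 - <<'E'
from h import *
s=avg("side",3)
crop(s,220,150,320,240,7,"pics/s10c.png")
E
```

```text
t=20.92 at [596.9 -74.4  45.5] yaw 4.7 grip 3.1 F [-0.3 -0.2 -0.1]
turn -0.0002 then tool shift mm -0.6 0.2 20.5; n=1 rows of [-0.00058,0.00018,0.02054]
```

View pics/s10c.png

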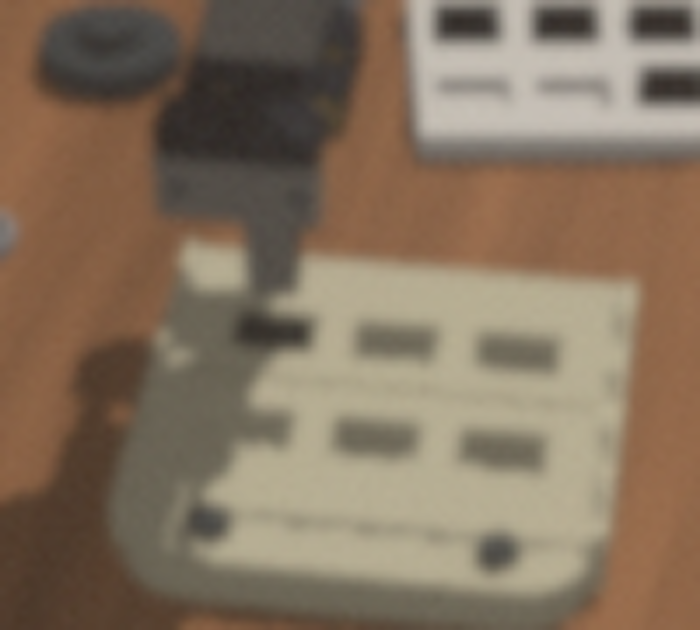

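Emit:
servo_tool:
  plan:
    - [[0,0,0.01,0,0.0],[0,0,0.009,0,0.0],[0,0,0.003,0,0.0],[0,0,0.001,0,0.0],[0,0,0,0,0]]

```text
t: 21.48
tcp_pos: [596.1, -74.3, 22.4]
tool_rot: [-3.141, 0.002, 0.082]
contact_force: [-5.1, 0.5, 9.9]
grip_width: 0.3
```

Emit:
servo_tool:
  plan:
    - [[0,0,-0.02,0,0.034],[0,0,-0.035,-0.08,0.034],[0,0,0,-0.083,0.034],[0,0,0,0,0.034]]

```text
t: 21.82
tcp_pos: [598.1, -74.5, 78.6]
tool_rot: [3.141, -0.002, 0.249]
contact_force: [0.1, -0.1, -0.3]
grip_width: 25.3
```

```bash
python3 go.py 463.8 -304.2 75 14
```

```text
t=21.82 at [598.1 -74.5  78.6] yaw 14.3 grip 25.3 F [ 0.1 -0.1 -0.3]
turn 0.0048 then tool shift mm -185.9 190.4 3.6; n=7 rows of [-0.02655,0.02720,0.00052]
```

Emit:
servo_tool:
  plan:
    - [[-0.0266,0.0272,0,0.005,0.034],[-0.0266,0.0272,0,0,0.034],[-0.0266,0.0272,0,0,0.034],[-0.0266,0.0272,0,0,0.034],[-0.0266,0.0272,0,0,0.034],[-0.0266,0.0272,0,0,0.034],[-0.0265,0.0272,0,0,0.034],[0,0,0.02,0,0.034],[0,0,0.02,0,0.034],[0,0,0,0,0.034],[0,0,0,0,0.034]]

```text
t: 22.73
tcp_pos: [460.1, -302.8, 35.8]
tool_rot: [-3.138, 0.003, 0.238]
contact_force: [0.1, 0.2, 1.4]
grip_width: 34.4
```

```bash
python3 go.py 463.8 -304.2 14 14;python3 - <<'E'
from h import *
s=avg("side",2)
crop(s,250,110,350,200,6,"pics/s11c.png")
t=avg("top",2); crop(t,110,150,260,250,5,"pics/t11.png")
E
```

```text
t=22.73 at [ 460.1 -302.8   35.8] yaw 13.7 grip 34.4 F [0.1 0.2 1.4]
turn -0.0060 then tool shift mm 3.2 2.3 21.8; n=1 rows of [0.00320,0.00226,0.02180]
```

View pics/s11c.png

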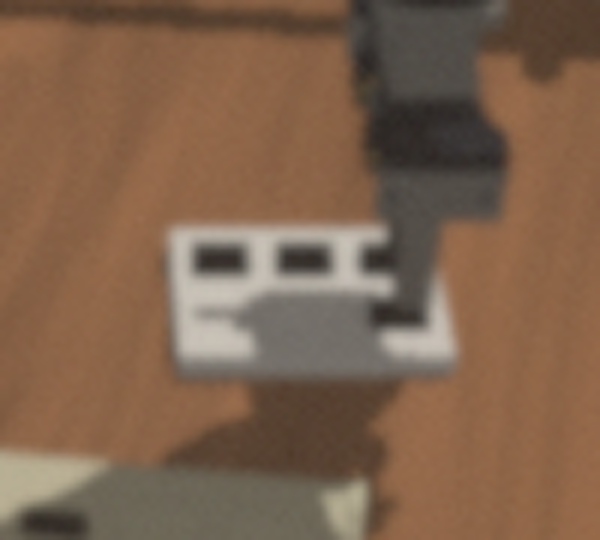

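View pics/t11.png

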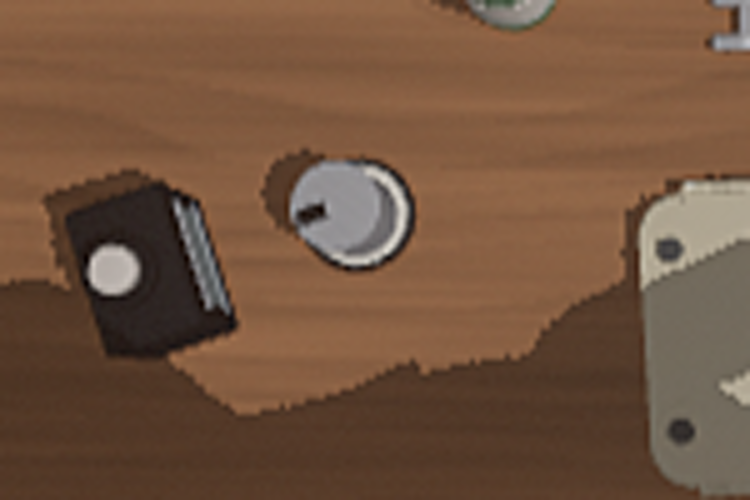

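Emit:
servo_tool:
  plan:
    - [[0.0028,0.0018,0.006,-0.006,0.034],[0,0,0.008,0,0.034],[0,0,0.007,0,0.034],[0,0,0,0,0.034],[0,0,0,0,0.034]]

```text
t: 23.35
tcp_pos: [464.4, -304.4, 15.8]
tool_rot: [-3.14, 0.001, 0.246]
contact_force: [-0.2, -0.3, -0.0]
grip_width: 33.9
```

```bash
python3 go.py 463.8 -304.2 14 14
```

```text
t=23.35 at [ 464.4 -304.4   15.8] yaw 14.1 grip 33.9 F [-0.2 -0.3 -0. ]
turn 0.0021 then tool shift mm -0.5 -0.3 1.8; n=1 rows of [-0.00055,-0.00031,0.00184]
```

Emit:
servo_tool:
  plan:
    - [[-0.0003,0,0.0018,0,0.03],[0,0,0,0,0.02],[0,0,0,0,0.014],[0,0,0,0,0.014],[0,0,0,0,0.014],[0,0,0,0,0.014]]

```text
t: 23.85
tcp_pos: [464.7, -304.9, 14.9]
tool_rot: [3.141, -0.0, 0.246]
contact_force: [-0.4, -0.5, -0.9]
grip_width: 19.6
```

Emit:
servo_tool:
  plan:
    - [[0,0,-0.01,0,0.014],[0,0,-0.03,0,0.014],[0,0,-0.025,0.08,0.014],[0,0,0,0.082,0.014],[0,0,0,0,0.014]]

```text
t: 24.27
tcp_pos: [465.8, -305.6, 82.2]
tool_rot: [3.139, -0.003, 0.081]
contact_force: [0.6, 0.2, -0.7]
grip_width: 19.8
```

```bash
python3 go.py 496.7 -82.8 75 4.73
```

```text
t=24.27 at [ 465.8 -305.6   82.2] yaw 4.6 grip 19.8 F [ 0.6  0.2 -0.7]
turn -0.0019 then tool shift mm 49.2 -219.5 7.2; n=6 rows of [0.00820,-0.03658,0.00119]
```

Emit:
servo_tool:
  plan:
    - [[0.0082,-0.0366,0,0,0.014],[0.0082,-0.0366,0,0,0.014],[0.0082,-0.0366,0,0,0.014],[0.0082,-0.0366,0,0,0.014],[0.0082,-0.0366,0,0,0.014],[0.0082,-0.0366,0,0,0.014],[0,0,0.02,0,0.014],[0,0,0.02,0,0.014],[0,0,0,0,0.014],[0,0,0,0,0.014],[0,0,0,0,0.014]]

```text
t: 25.18
tcp_pos: [495.1, -82.2, 40.2]
tool_rot: [-3.141, 0.0, 0.085]
contact_force: [0.6, 0.8, 1.4]
grip_width: 19.7
```

```bash
python3 go.py 496.7 -82.8 25.5 4.73
```

```text
t=25.18 at [495.1 -82.2  40.2] yaw 4.9 grip 19.7 F [0.6 0.8 1.4]
turn 0.0024 then tool shift mm 1.6 0.7 14.7; n=1 rows of [0.00157,0.00074,0.01468]
```

Emit:
servo_tool:
  plan:
    - [[0.0015,0.0006,0.003,0.002,0.014],[0,0,0.003,0,0.014],[0,0,0,0,0.014],[0,0,0,0,0.014],[0,0,0,0,0.014]]

```text
t: 25.6
tcp_pos: [496.7, -82.6, 34.0]
tool_rot: [3.142, -0.0, 0.082]
contact_force: [-0.7, 0.2, -0.2]
grip_width: 20.0
```

```bash
python3 go.py 496.7 -82.8 25.5 4.73
```

```text
t=25.60 at [496.7 -82.6  34. ] yaw 4.7 grip 20.0 F [-0.7  0.2 -0.2]
turn -0.0004 then tool shift mm -0.0 0.2 8.5; n=1 rows of [-0.00001,0.00023,0.00846]
```

Emit:
servo_tool:
  plan:
    - [[0,0,0.003,0,0.014],[0,0,0.003,0,0.014],[0,0,0.0025,0,0.014],[0,0,0,0,0.014],[0,0,0,0,0.014]]

```text
t: 26.02
tcp_pos: [496.5, -82.3, 25.0]
tool_rot: [-3.141, 0.0, 0.082]
contact_force: [-0.2, -0.0, -0.3]
grip_width: 19.6
```

Emit:
servo_tool:
  plan:
    - [[0,0,0,0,0.03],[0,0,0,0,0.034],[0,0,0,0,0.034],[0,0,-0.01,0,0.034],[0,0,-0.01,0,0.0],[0,0,0,0,0.0],[0,0,0,0,0.0],[0,0,0,0,0.0],[0,0,0,0,0.0],[0,0,0,0,0.0]]

```text
t: 26.85
tcp_pos: [496.4, -82.3, 45.1]
tool_rot: [-3.141, 0.0, 0.082]
contact_force: [0.1, -0.4, 0.4]
grip_width: 0.4
```

Emit:
servo_tool:
  plan:
    - [[0,0,0.01,0,0.0],[0,0,0.008,0,0.0],[0,0,0.003,0,0.0],[0,0,0.001,0,0.0],[0,0,0,0,0]]

```text
t: 27.27
tcp_pos: [495.9, -82.3, 22.5]
tool_rot: [-3.141, 0.002, 0.082]
contact_force: [-0.4, -0.2, 0.1]
grip_width: 0.3
```

Emit:
servo_tool:
  plan:
    - [[0,0,0.001,0,0.0],[0,0,0,0,0.0],[0,0,0,0,0]]

```text
t: 27.52
tcp_pos: [496.2, -82.3, 22.3]
tool_rot: [-3.141, 0.001, 0.082]
contact_force: [-3.2, 0.5, 11.4]
grip_width: 0.2
```

Emit:
servo_tool:
  plan:
    - [[0,0,-0.02,0,0.034],[0,0,-0.035,-0.08,0.034],[0,0,0,-0.082,0.034],[0,0,0,0,0.034]]

```text
t: 27.85
tcp_pos: [497.9, -82.6, 78.5]
tool_rot: [3.14, -0.003, 0.248]
contact_force: [-0.6, -0.1, -0.6]
grip_width: 25.1
```

```bash
python3 go.py 566.6 -336.6 75 14;python3 - <<'E'
from h import *
s=avg("side",2)
crop(s,220,150,320,240,7,"pics/s12c.png")
E
```

```text
t=27.85 at [497.9 -82.6  78.5] yaw 14.2 grip 25.1 F [-0.6 -0.1 -0.6]
turn 0.0037 then tool shift mm 5.2 263.1 3.5; n=7 rows of [0.00074,0.03758,0.00050]
```

View pics/s12c.png

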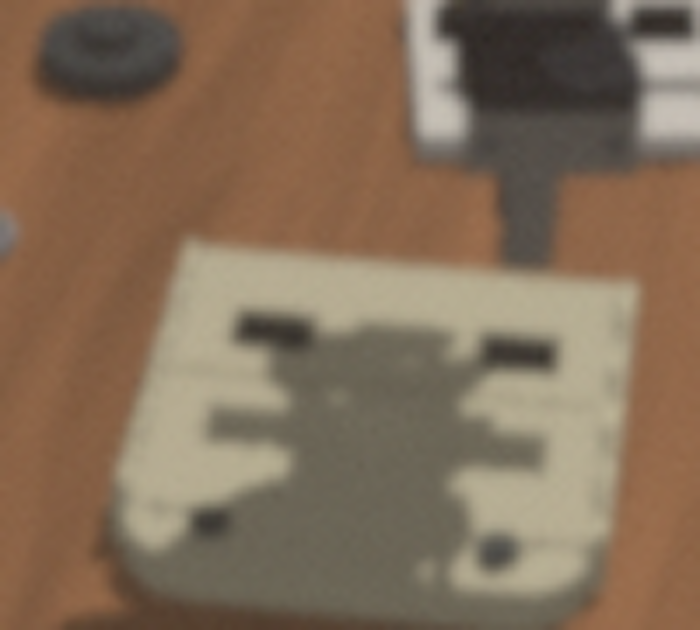

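Two flush pads. Third: tray pad at (566.6, -336.6).

Emit:
servo_tool:
  plan:
    - [[0.0007,0.0375,0,0.003,0.034],[0.0007,0.0375,0,0,0.034],[0.0007,0.0375,0,0,0.034],[0.0007,0.0375,0,0,0.034],[0.0007,0.0375,0,0,0.034],[0.0007,0.0375,0,0,0.034],[0.0007,0.0375,0,0,0.034],[0,0,0.02,0,0.034],[0,0,0.015,0,0.034],[0,0,0,0,0.034],[0,0,0,0,0.034],[0,0,0,0,0.034]]

```text
t: 28.95
tcp_pos: [564.1, -335.6, 42.0]
tool_rot: [-3.141, 0.001, 0.241]
contact_force: [-0.4, 0.1, 0.3]
grip_width: 34.0
```

```bash
python3 go.py 566.6 -336.6 14 14
```

```text
t=28.95 at [ 564.1 -335.6   42. ] yaw 13.8 grip 34.0 F [-0.4  0.1  0.3]
turn -0.0037 then tool shift mm 2.2 1.5 28.0; n=1 rows of [0.00219,0.00153,0.02798]
```

Emit:
servo_tool:
  plan:
    - [[0.0021,0.0014,0.008,-0.003,0.034],[0,0,0.009,0,0.034],[0,0,0.008,0,0.034],[0,0,0.002,0,0.034],[0,0,0,0,0.034],[0,0,0,0,0.034]]

```text
t: 29.45
tcp_pos: [566.5, -336.7, 15.1]
tool_rot: [-3.141, 0.0, 0.244]
contact_force: [-0.1, -0.3, 0.1]
grip_width: 33.8
```

```bash
python3 go.py 566.6 -336.6 14 14
```

```text
t=29.45 at [ 566.5 -336.7   15.1] yaw 14.0 grip 33.8 F [-0.1 -0.3  0.1]
turn 0.0001 then tool shift mm 0.1 -0.1 1.1; n=1 rows of [0.00008,-0.00012,0.00105]
```

Emit:
servo_tool:
  plan:
    - [[0,0,0.001,0,0.03],[0,0,0,0,0.02],[0,0,0,0,0.014],[0,0,0,0,0.014],[0,0,0,0,0.014],[0,0,0,0,0.014]]

```text
t: 29.95
tcp_pos: [566.8, -337.0, 14.6]
tool_rot: [3.141, -0.0, 0.244]
contact_force: [0.0, 0.4, 0.9]
grip_width: 19.8
```

Emit:
servo_tool:
  plan:
    - [[0,0,-0.01,0,0.014],[0,0,-0.03,0,0.014],[0,0,-0.025,0.08,0.014],[0,0,0,0.082,0.014],[0,0,0,0,0.014]]

```text
t: 30.37
tcp_pos: [567.8, -337.5, 81.8]
tool_rot: [3.14, -0.003, 0.079]
contact_force: [0.7, 0.5, 0.1]
grip_width: 20.2
```

```bash
python3 go.py 546.5 -78.7 75 4.73
```

```text
t=30.37 at [ 567.8 -337.5   81.8] yaw 4.5 grip 20.2 F [0.7 0.5 0.1]
turn -0.0039 then tool shift mm 0.1 -259.7 6.8; n=7 rows of [0.00002,-0.03710,0.00098]
```

Emit:
servo_tool:
  plan:
    - [[0,-0.0371,0,-0.003,0.014],[0,-0.0371,0,0,0.014],[0,-0.0371,0,0,0.014],[0,-0.0371,0,0,0.014],[0,-0.0371,0,0,0.014],[0,-0.0371,0,0,0.014],[0,-0.0371,0,0,0.014],[0,0,0.02,0,0.014],[0,0,0.02,0,0.014],[0,0,0,0,0.014],[0,0,0,0,0.014],[0,0,0,0,0.014]]

```text
t: 31.37
tcp_pos: [544.7, -78.4, 39.7]
tool_rot: [-3.141, 0.0, 0.086]
contact_force: [-0.1, -0.2, -0.6]
grip_width: 19.8
```

```bash
python3 go.py 546.5 -78.7 25.5 4.73
```

```text
t=31.37 at [544.7 -78.4  39.7] yaw 4.9 grip 19.8 F [-0.1 -0.2 -0.6]
turn 0.0035 then tool shift mm 1.8 0.4 14.2; n=1 rows of [0.00182,0.00041,0.01417]
```

Emit:
servo_tool:
  plan:
    - [[0.0017,0.0004,0.003,0.003,0.014],[0,0,0.003,0,0.014],[0,0,0,0,0.014],[0,0,0,0,0.014],[0,0,0,0,0.014]]

```text
t: 31.78
tcp_pos: [546.4, -78.6, 33.5]
tool_rot: [3.142, -0.0, 0.082]
contact_force: [-0.2, -0.4, 0.4]
grip_width: 20.0
```

```bash
python3 go.py 546.5 -78.7 25.5 4.73
```

```text
t=31.78 at [546.4 -78.6  33.5] yaw 4.7 grip 20.0 F [-0.2 -0.4  0.4]
turn -0.0003 then tool shift mm 0.1 0.1 8.0; n=1 rows of [0.00007,0.00011,0.00798]
```

Emit:
servo_tool:
  plan:
    - [[0,0,0.003,0,0.014],[0,0,0.003,0,0.014],[0,0,0.002,0,0.014],[0,0,0,0,0.014],[0,0,0,0,0.014]]

```text
t: 32.2
tcp_pos: [546.1, -78.3, 25.0]
tool_rot: [-3.141, 0.001, 0.082]
contact_force: [0.2, -0.7, -0.3]
grip_width: 19.6
```

Emit:
servo_tool:
  plan:
    - [[0,0,0,0,0.03],[0,0,0,0,0.034],[0,0,0,0,0.034],[0,0,-0.01,0,0.034],[0,0,-0.01,0,0.0],[0,0,0,0,0.0],[0,0,0,0,0.0],[0,0,0,0,0.0],[0,0,0,0,0.0],[0,0,0,0,0.0]]

```text
t: 33.03
tcp_pos: [546.2, -78.4, 45.1]
tool_rot: [-3.141, 0.0, 0.082]
contact_force: [-0.5, -1.0, -0.2]
grip_width: 0.0
```

Emit:
servo_tool:
  plan:
    - [[0,0,0.01,0,0.0],[0,0,0.008,0,0.0],[0,0,0.003,0,0.0],[0,0,0.002,0,0.0],[0,0,0,0,0],[0,0,0,0,0]]

```text
t: 33.53
tcp_pos: [545.3, -78.3, 22.4]
tool_rot: [-3.141, 0.002, 0.082]
contact_force: [-4.6, 0.7, 12.9]
grip_width: 0.5
```

Emit:
servo_tool:
  plan:
    - [[0,0,-0.02,0,0.034],[0,0,-0.035,-0.08,0.034],[0,0,0,-0.082,0.034],[0,0,0,0,0.034]]

```text
t: 33.87
tcp_pos: [547.5, -78.6, 78.4]
tool_rot: [3.141, -0.002, 0.248]
contact_force: [0.3, -0.2, 0.3]
grip_width: 25.1
```

```bash
python3 go.py 521.9 -347.6 75 14;python3 - <<'E'
from h import *
s=avg("side",2)
crop(s,220,150,320,240,7,"pics/s13c.png")
E
```

```text
t=33.87 at [547.5 -78.6  78.4] yaw 14.2 grip 25.1 F [ 0.3 -0.2  0.3]
turn 0.0038 then tool shift mm -89.9 254.8 3.4; n=7 rows of [-0.01284,0.03641,0.00048]
```

View pics/s13c.png

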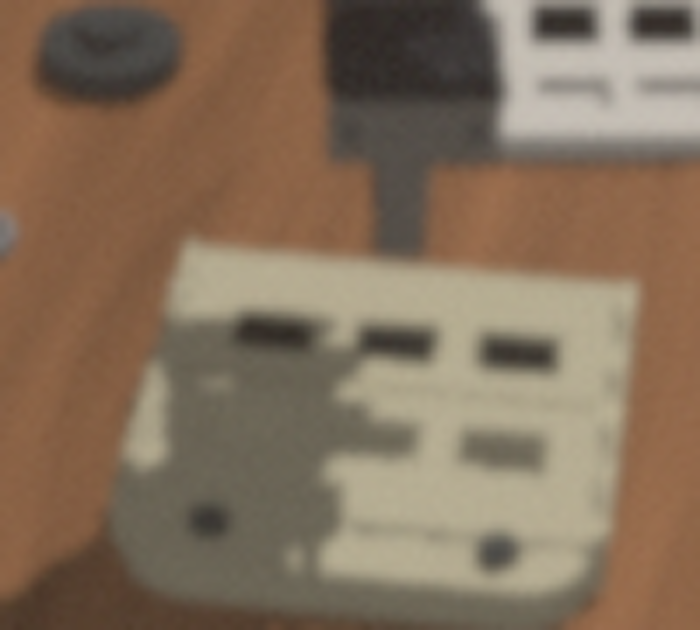

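Three in. Fourth pad.

Emit:
servo_tool:
  plan:
    - [[-0.0128,0.0364,0,0.003,0.034],[-0.0128,0.0364,0,0,0.034],[-0.0128,0.0364,0,0,0.034],[-0.0128,0.0364,0,0,0.034],[-0.0128,0.0364,0,0,0.034],[-0.0128,0.0364,0,0,0.034],[-0.0128,0.0364,0,0,0.034],[0,0,0.02,0,0.034],[0,0,0.015,0,0.034],[0,0,0,0,0.034],[0,0,0,0,0.034],[0,0,0,0,0.034]]

```text
t: 34.97
tcp_pos: [520.2, -346.8, 42.0]
tool_rot: [-3.141, 0.001, 0.241]
contact_force: [0.4, 0.4, 0.1]
grip_width: 33.8
```

```bash
python3 go.py 521.9 -347.6 14 14
```

```text
t=34.97 at [ 520.2 -346.8   42. ] yaw 13.8 grip 33.8 F [0.4 0.4 0.1]
turn -0.0035 then tool shift mm 1.4 1.2 28.0; n=1 rows of [0.00140,0.00122,0.02797]
```

Emit:
servo_tool:
  plan:
    - [[0.0014,0.0012,0.008,-0.003,0.034],[0,0,0.009,0,0.034],[0,0,0.008,0,0.034],[0,0,0.003,0,0.034],[0,0,0,0,0.034],[0,0,0,0,0.034]]

```text
t: 35.47
tcp_pos: [521.9, -347.9, 14.0]
tool_rot: [-3.141, 0.0, 0.245]
contact_force: [0.5, -0.0, -0.7]
grip_width: 34.0
```

```bash
python3 go.py 521.9 -347.6 14 14
```

```text
t=35.47 at [ 521.9 -347.9   14. ] yaw 14.0 grip 34.0 F [ 0.5 -0.  -0.7]
turn 0.0002 then tool shift mm 0.1 -0.3 -0.0; n=1 rows of [0.00009,-0.00028,-0.00002]
```

Emit:
servo_tool:
  plan:
    - [[0,0,0,0,0.03],[0,0,0,0,0.02],[0,0,0,0,0.014],[0,0,0,0,0.014],[0,0,0,0,0.014],[0,0,0,0,0.014]]

```text
t: 35.97
tcp_pos: [522.3, -348.3, 14.7]
tool_rot: [3.141, -0.0, 0.244]
contact_force: [-0.8, 0.8, 3.0]
grip_width: 19.7
```

Emit:
servo_tool:
  plan:
    - [[0,0,-0.01,0,0.014],[0,0,-0.03,0,0.014],[0,0,-0.025,0.08,0.014],[0,0,0,0.082,0.014],[0,0,0,0,0.014]]

```text
t: 36.38
tcp_pos: [523.1, -348.7, 81.7]
tool_rot: [3.14, -0.003, 0.079]
contact_force: [-0.8, -0.2, 0.2]
grip_width: 19.4
```

```bash
python3 go.py 491.4 -19 75 4.73
```

```text
t=36.38 at [ 523.1 -348.7   81.7] yaw 4.5 grip 19.4 F [-0.8 -0.2  0.2]
turn -0.0039 then tool shift mm -4.4 -331.2 6.7; n=9 rows of [-0.00049,-0.03680,0.00074]
```

Emit:
servo_tool:
  plan:
    - [[-0.0005,-0.0368,0,-0.003,0.014],[-0.0005,-0.0368,0,0,0.014],[-0.0005,-0.0368,0,0,0.014],[-0.0005,-0.0368,0,0,0.014],[-0.0005,-0.0368,0,0,0.014],[-0.0005,-0.0368,0,0,0.014],[-0.0005,-0.0368,0,0,0.014],[-0.0005,-0.0368,0,0,0.014],[-0.0005,-0.0368,0,0,0.014],[0,0,0.02,0,0.014],[0,0,0.02,0,0.014],[0,0,0,0,0.014]]

```text
t: 37.38
tcp_pos: [486.6, -17.5, 36.6]
tool_rot: [-3.141, 0.005, 0.09]
contact_force: [-2.6, 0.6, -0.3]
grip_width: 19.8
```

Emit:
servo_tool:
  plan:
    - [[0,0,0,0,0.014],[0,0,0,0,0.014]]

```text
t: 37.55
tcp_pos: [489.4, -18.7, 39.6]
tool_rot: [-3.142, 0.001, 0.086]
contact_force: [-0.2, 0.4, 0.2]
grip_width: 19.6
```

```bash
python3 go.py 491.4 -19 25.5 4.73
```

```text
t=37.55 at [489.4 -18.7  39.6] yaw 4.9 grip 19.6 F [-0.2  0.4  0.2]
turn 0.0035 then tool shift mm 2.0 0.4 14.1; n=1 rows of [0.00200,0.00043,0.01414]
```

Emit:
servo_tool:
  plan:
    - [[0.0018,0.0003,0.003,0.003,0.014],[0,0,0.003,0,0.014],[0,0,0,0,0.014],[0,0,0,0,0.014],[0,0,0,0,0.014]]

```text
t: 37.97
tcp_pos: [491.3, -18.8, 33.5]
tool_rot: [3.142, -0.0, 0.082]
contact_force: [-0.9, 0.1, -0.0]
grip_width: 19.6
```

```bash
python3 go.py 491.4 -19 25.5 4.73
```

```text
t=37.97 at [491.3 -18.8  33.5] yaw 4.7 grip 19.6 F [-0.9  0.1 -0. ]
turn -0.0004 then tool shift mm 0.1 0.2 8.0; n=1 rows of [0.00008,0.00023,0.00796]
```

Emit:
servo_tool:
  plan:
    - [[0,0,0.003,0,0.014],[0,0,0.003,0,0.014],[0,0,0.002,0,0.014],[0,0,0,0,0.014],[0,0,0,0,0.014]]

```text
t: 38.38
tcp_pos: [491.0, -18.6, 25.0]
tool_rot: [-3.142, 0.001, 0.082]
contact_force: [0.9, -0.5, -0.4]
grip_width: 19.9
```

Emit:
servo_tool:
  plan:
    - [[0,0,0,0,0.03],[0,0,0,0,0.034],[0,0,0,0,0.034],[0,0,-0.01,0,0.034],[0,0,-0.01,0,0.0],[0,0,0,0,0.0],[0,0,0,0,0.0],[0,0,0,0,0.0],[0,0,0,0,0.0],[0,0,0,0,0.0]]

```text
t: 39.22
tcp_pos: [491.0, -18.6, 45.1]
tool_rot: [-3.142, 0.0, 0.082]
contact_force: [-0.9, -0.4, 0.9]
grip_width: 0.6
```

Emit:
servo_tool:
  plan:
    - [[0,0,0.01,0,0.0],[0,0,0.008,0,0.0],[0,0,0.003,0,0.0],[0,0,0.002,0,0.0],[0,0,0,0,0],[0,0,0,0,0]]

```text
t: 39.72
tcp_pos: [490.2, -18.6, 22.3]
tool_rot: [-3.141, 0.002, 0.082]
contact_force: [-4.6, 0.3, 14.7]
grip_width: 0.5
```

Emit:
servo_tool:
  plan:
    - [[0,0,-0.02,0,0.034],[0,0,-0.035,-0.08,0.034],[0,0,0,-0.082,0.034],[0,0,0,0,0.034]]

```text
t: 40.05
tcp_pos: [492.3, -18.6, 78.3]
tool_rot: [3.141, -0.003, 0.248]
contact_force: [0.2, -0.4, -0.5]
grip_width: 24.9
```

```bash
python3 go.py 477.2 -358.6 75 14;python3 - <<'E'
from h import *
s=avg("side",2)
crop(s,190,150,340,270,5,"pics/s14c.png")
E
```

```text
t=40.05 at [492.3 -18.6  78.3] yaw 14.2 grip 24.9 F [ 0.2 -0.4 -0.5]
turn 0.0038 then tool shift mm -96.9 326.2 3.3; n=9 rows of [-0.01077,0.03624,0.00037]
```

View pics/s14c.png

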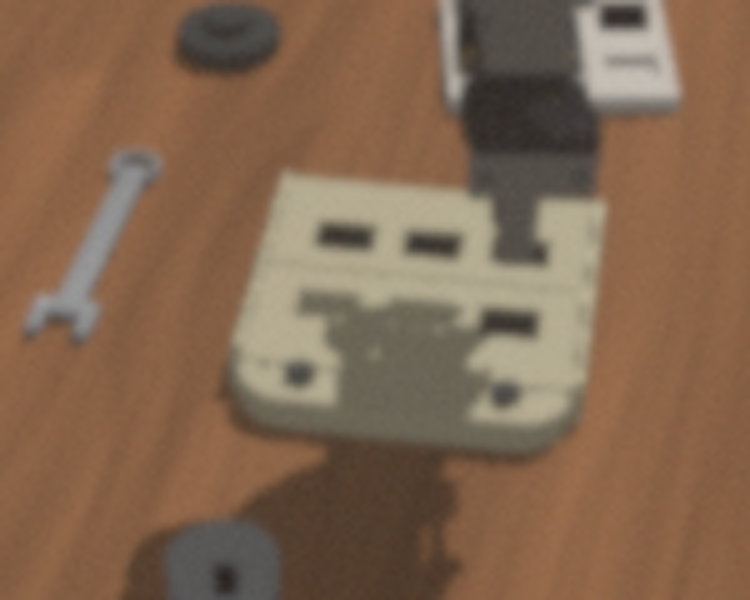

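Four in. Last pad.

Emit:
servo_tool:
  plan:
    - [[-0.0107,0.0362,0,0.003,0.034],[-0.0107,0.0362,0,0,0.034],[-0.0107,0.0362,0,0,0.034],[-0.0107,0.0362,0,0,0.034],[-0.0107,0.0362,0,0,0.034],[-0.0107,0.0362,0,0,0.034],[-0.0107,0.0362,0,0,0.034],[-0.0107,0.0362,0,0,0.034],[-0.0107,0.0362,0,0,0.034],[0,0,0.02,0,0.034],[0,0,0.015,0,0.034],[0,0,0,0,0.034]]

```text
t: 41.15
tcp_pos: [472.8, -356.9, 37.9]
tool_rot: [-3.136, 0.004, 0.238]
contact_force: [-0.2, 0.6, -1.2]
grip_width: 33.9
```

Emit:
servo_tool:
  plan:
    - [[0,0,0,0,0.034],[0,0,0,0,0.034]]

```text
t: 41.32
tcp_pos: [475.5, -357.4, 41.9]
tool_rot: [-3.141, 0.001, 0.241]
contact_force: [0.2, -0.4, -0.1]
grip_width: 34.1
```

```bash
python3 go.py 477.2 -358.6 14 14
```

```text
t=41.32 at [ 475.5 -357.4   41.9] yaw 13.8 grip 34.1 F [ 0.2 -0.4 -0.1]
turn -0.0036 then tool shift mm 1.3 1.5 27.9; n=1 rows of [0.00133,0.00153,0.02793]
```

Emit:
servo_tool:
  plan:
    - [[0.0014,0.0014,0.008,-0.003,0.034],[0,0,0.009,0,0.034],[0,0,0.008,0,0.034],[0,0,0.003,0,0.034],[0,0,0,0,0.034],[0,0,0,0,0.034]]

```text
t: 41.82
tcp_pos: [477.2, -358.8, 14.0]
tool_rot: [-3.141, 0.0, 0.244]
contact_force: [0.1, -0.1, -0.1]
grip_width: 34.2
```

```bash
python3 go.py 477.2 -358.6 14 14
```

```text
t=41.82 at [ 477.2 -358.8   14. ] yaw 14.0 grip 34.2 F [ 0.1 -0.1 -0.1]
turn 0.0001 then tool shift mm 0.0 -0.2 -0.0; n=1 rows of [0.00002,-0.00017,-0.00004]
```

Emit:
servo_tool:
  plan:
    - [[0,0,0,0,0.03],[0,0,0,0,0.02],[0,0,0,0,0.014],[0,0,0,0,0.014],[0,0,0,0,0.014],[0,0,0,0,0.014]]

```text
t: 42.32
tcp_pos: [477.6, -359.2, 14.6]
tool_rot: [3.141, -0.0, 0.244]
contact_force: [-0.4, 0.1, 2.9]
grip_width: 19.4
```

Emit:
servo_tool:
  plan:
    - [[0,0,-0.01,0,0.014],[0,0,-0.03,0,0.014],[0,0,-0.025,0.08,0.014],[0,0,0,0.082,0.014],[0,0,0,0,0.014]]

```text
t: 42.73
tcp_pos: [478.4, -359.7, 81.6]
tool_rot: [3.14, -0.002, 0.079]
contact_force: [-0.4, 0.1, -0.0]
grip_width: 19.5
```

```bash
python3 go.py 541.2 -14.9 75 4.73; python3 - <<'E'
from h import *
s=avg("side",2);crop(s,220,80,340,200,5,"pics/s15.png")
t=avg("top",1);crop(t,110,150,310,270,4,"pics/t15.png")
E
```

```text
t=42.73 at [ 478.4 -359.7   81.6] yaw 4.5 grip 19.5 F [-0.4  0.1 -0. ]
turn -0.0039 then tool shift mm 91.1 -338.4 6.6; n=9 rows of [0.01012,-0.03760,0.00073]
```

View pics/t15.png

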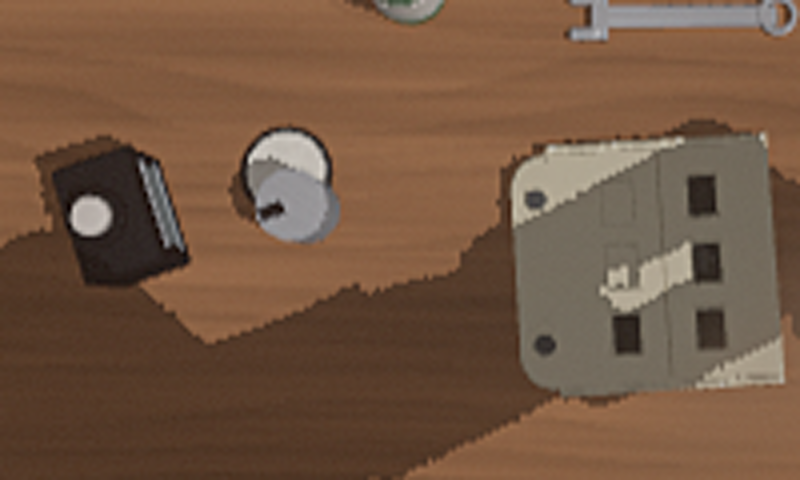

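View pics/s15.png

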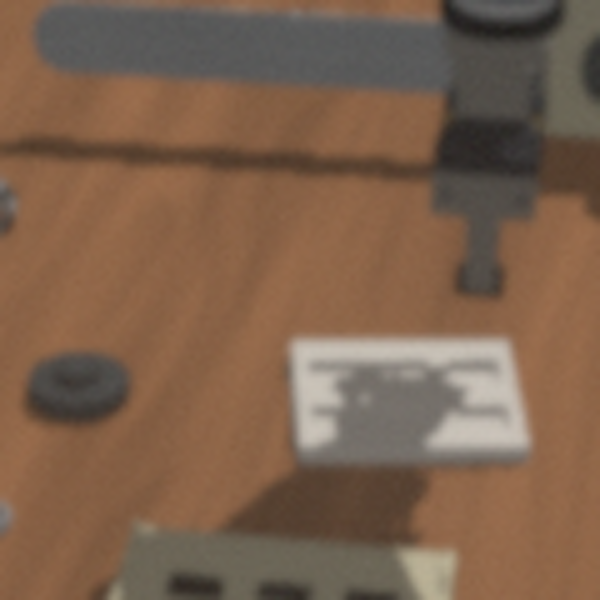

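Emit:
servo_tool:
  plan:
    - [[0.0101,-0.0376,0,-0.003,0.014],[0.0101,-0.0376,0,0,0.014],[0.0101,-0.0376,0,0,0.014],[0.0101,-0.0376,0,0,0.014],[0.0101,-0.0376,0,0,0.014],[0.0101,-0.0376,0,0,0.014],[0.0101,-0.0376,0,0,0.014],[0.0101,-0.0376,0,0,0.014],[0.0101,-0.0376,0,0,0.014],[0,0,0.02,0,0.014],[0,0,0.02,0,0.014],[0,0,0,0,0.014]]

```text
t: 43.88
tcp_pos: [536.2, -13.0, 35.7]
tool_rot: [-3.141, 0.006, 0.089]
contact_force: [-1.1, -0.2, -0.7]
grip_width: 19.5
```

Emit:
servo_tool:
  plan:
    - [[0,0,0,0,0.014],[0,0,0,0,0.014]]

```text
t: 44.05
tcp_pos: [539.1, -14.4, 39.4]
tool_rot: [-3.141, 0.001, 0.086]
contact_force: [-0.6, -0.8, -0.3]
grip_width: 19.6
```

```bash
python3 go.py 541.2 -14.9 25.5 4.73
```

```text
t=44.05 at [539.1 -14.4  39.4] yaw 4.9 grip 19.6 F [-0.6 -0.8 -0.3]
turn 0.0031 then tool shift mm 2.1 0.6 13.9; n=1 rows of [0.00208,0.00064,0.01393]
```

Emit:
servo_tool:
  plan:
    - [[0.0019,0.0005,0.003,0.003,0.014],[0,0,0.003,0,0.014],[0,0,0,0,0.014],[0,0,0,0,0.014],[0,0,0,0,0.014]]

```text
t: 44.47
tcp_pos: [541.3, -14.6, 33.5]
tool_rot: [3.142, -0.0, 0.082]
contact_force: [-0.1, 0.0, -0.6]
grip_width: 19.8
```

```bash
python3 go.py 541.2 -14.9 25.5 4.73
```

```text
t=44.47 at [541.3 -14.6  33.5] yaw 4.7 grip 19.8 F [-0.1  0.  -0.6]
turn -0.0004 then tool shift mm -0.1 0.3 8.0; n=1 rows of [-0.00008,0.00026,0.00800]
```

Emit:
servo_tool:
  plan:
    - [[0,0.0002,0.003,0,0.014],[0,0,0.003,0,0.014],[0,0,0.002,0,0.014],[0,0,0,0,0.014],[0,0,0,0,0.014]]

```text
t: 44.88
tcp_pos: [541.0, -14.6, 25.0]
tool_rot: [-3.142, 0.001, 0.082]
contact_force: [-0.6, -0.4, -0.3]
grip_width: 19.4
```

Emit:
servo_tool:
  plan:
    - [[0,0,0,0,0.03],[0,0,0,0,0.034],[0,0,0,0,0.034],[0,0,-0.01,0,0.034],[0,0,-0.01,0,0.0],[0,0,0,0,0.0],[0,0,0,0,0.0],[0,0,0,0,0.0],[0,0,0,0,0.0],[0,0,0,0,0.0]]

```text
t: 45.72
tcp_pos: [540.9, -14.6, 45.1]
tool_rot: [-3.142, 0.0, 0.082]
contact_force: [-0.1, -0.4, 0.5]
grip_width: 0.3
```

Emit:
servo_tool:
  plan:
    - [[0,0,0.01,0,0.0],[0,0,0.008,0,0.0],[0,0,0.003,0,0.0],[0,0,0.002,0,0.0],[0,0,0,0,0],[0,0,0,0,0]]

```text
t: 46.22
tcp_pos: [540.2, -14.6, 22.4]
tool_rot: [-3.141, 0.002, 0.082]
contact_force: [-5.1, 0.2, 13.8]
grip_width: 0.3
```

Emit:
servo_tool:
  plan:
    - [[0,0,-0.02,0,0.034],[0,0,-0.04,0,0.06],[0,0,-0.04,0,0.09],[-0.02,0.03,-0.03,0,0.09],[-0.02,0.03,0,0,0.09],[-0.02,0.03,0,0,0.09],[-0.02,0.03,0,0,0.09],[-0.02,0.03,0,0,0.09],[-0.02,0.03,0,0,0.09],[0,0,0,0,0.09]]

```text
t: 47.05
tcp_pos: [435.4, -204.2, 148.3]
tool_rot: [3.141, 0.002, 0.079]
contact_force: [1.0, -0.1, -0.1]
grip_width: 65.2
```

```bash
python3 go.py 541.2 -14.9 25.5 4.73;python3 - <<'E'
from h import *
s=avg("side",3);cv2.imwrite("pics/s16f.png",s);crop(s,180,150,340,290,5,"pics/s16.png")
t=avg("top",3);cv2.imwrite("pics/t16f.png",t);crop(t,110,150,310,270,4,"pics/t16.png")
E
```

```text
t=47.05 at [ 435.4 -204.2  148.3] yaw 4.6 grip 65.2 F [ 1.  -0.1 -0.1]
turn -0.0031 then tool shift mm 121.0 -180.0 122.8; n=7 rows of [0.01729,-0.02571,0.01755]
```

View pics/t16.png

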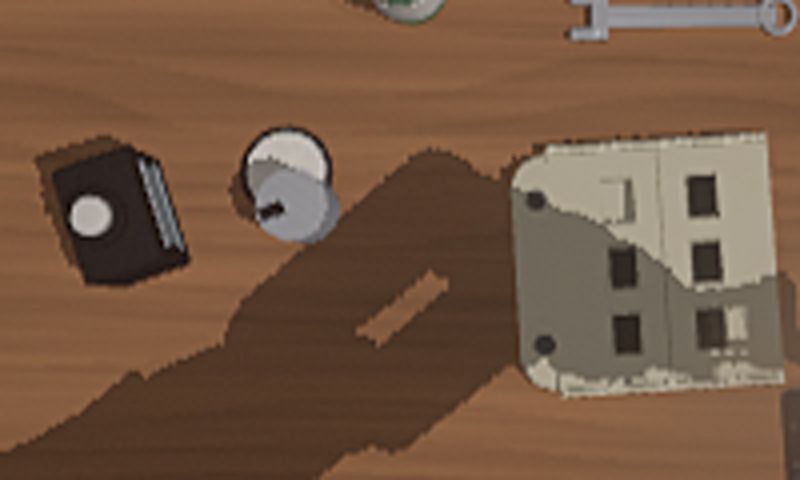

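View pics/s16.png

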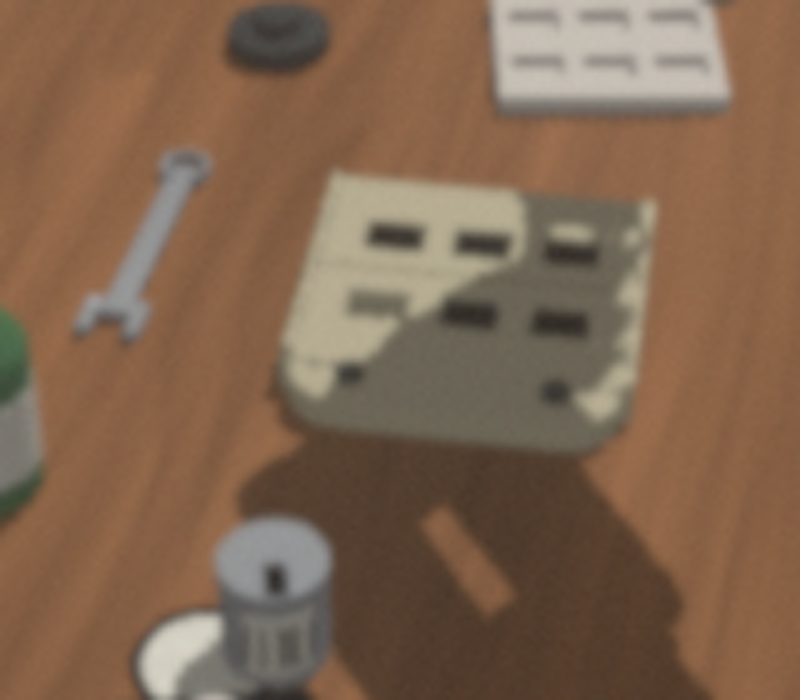

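```bash
python3 - <<'E'
from meas import *
tincheck(cv2.imread("pics/t16f.png"),cv2.imread("pics/s16f.png"),(170,187,198,214),(220,250,250,273))
E
python3 go.py 582 243 150 110
```

```text
top lid [581.2 229.8] ellipse axes px [17.8 18.4] tab dir 110.6 len 15.3
side lid [581.9 231. ] ellipse axes px [15.9 21.9] tab dir 108.5 len 14.9
tri (array([581.72331044, 230.10603437,  59.13988451]), np.float64(0.970438788586219))
t=47.35 at [ 438.9 -199.4  148.7] yaw 4.8 grip 88.6 F [0.8 0.5 0.2]
turn -1.8361 then tool shift mm 366.8 285.8 -1.3; n=12 rows of [0.03057,0.02382,-0.00011]
```

Emit:
servo_tool:
  plan:
    - [[0,0,0,-0.122,0.0915],[0,0,0,-0.122,0.0915],[0,0,0,-0.122,0.0915],[0,0,0,-0.122,0.0915],[0,0,0,-0.122,0.0915],[0,0,0,-0.122,0.0915],[0,0,0,-0.122,0.0915],[0,0,0,-0.122,0.0915],[0,0,0,-0.122,0.0915],[0,0,0,-0.122,0.0915],[0,0,0,-0.122,0.0915],[0,0,0,-0.122,0.0915]]

```text
t: 48.35
tcp_pos: [439.0, -199.2, 148.8]
tool_rot: [-3.142, -0.0, 1.555]
contact_force: [0.2, -0.3, -0.2]
grip_width: 91.4
```

Emit:
servo_tool:
  plan:
    - [[0,0,0,-0.122,0.0915],[0,0,0,-0.122,0.0915],[0,0,0,-0.121,0.0915],[0,0,0,0,0.0915]]

```text
t: 48.68
tcp_pos: [438.9, -199.3, 148.8]
tool_rot: [-3.141, -0.0, 1.919]
contact_force: [0.0, -0.5, 0.9]
grip_width: 91.4
```

```bash
python3 go.py 581.7 230 148 109.5
```

```text
t=48.68 at [ 438.9 -199.3  148.8] yaw 110.0 grip 91.4 F [ 0.  -0.5  0.9]
turn 0.0079 then tool shift mm 357.0 277.9 0.8; n=12 rows of [0.02975,0.02316,0.00007]
```

Emit:
servo_tool:
  plan:
    - [[0.0297,0.0231,0,0.008,0.0915],[0.0297,0.0231,0,0,0.0915],[0.0297,0.0231,0,0,0.0915],[0.0297,0.0231,0,0,0.0915],[0.0297,0.0231,0,0,0.0915],[0.0297,0.0231,0,0,0.0915],[0.0297,0.0231,0,0,0.0915],[0.0297,0.0231,0,0,0.0915],[0.0297,0.0231,0,0,0.0915],[0.0297,0.0231,0,0,0.0915],[0.0297,0.0231,0,0,0.0915],[0.0297,0.0231,0,0,0.0915]]

```text
t: 49.68
tcp_pos: [583.6, 230.1, 148.7]
tool_rot: [-3.141, -0.0, 1.9]
contact_force: [0.1, 0.3, -0.0]
grip_width: 92.0
```

Emit:
servo_tool:
  plan:
    - [[0,0,0.02,0,0.0915],[0,0,0.03,0,0.0915],[0,0,0,0,0.0915],[0,0,0,0,0.0915],[0,0,0,0,0.0915]]

```text
t: 50.1
tcp_pos: [583.8, 227.4, 99.7]
tool_rot: [3.141, -0.0, 1.902]
contact_force: [0.1, -1.4, -0.2]
grip_width: 91.7
```

```bash
python3 go.py 581.7 230 21 109.5
```

```text
t=50.10 at [583.8 227.4  99.7] yaw 109.0 grip 91.7 F [ 0.1 -1.4 -0.2]
turn -0.0092 then tool shift mm 3.1 -1.1 78.7; n=2 rows of [0.00157,-0.00057,0.03937]
```

Emit:
servo_tool:
  plan:
    - [[0.003,-0.001,0.01,-0.009,0.0915],[0,0,0.025,0,0.0915],[0,0,0.025,0,0.0915],[0,0,0.015,0,0.0915],[0,0,0.004,0,0.0915],[0,0,0,0,0.0915],[0,0,0,0,0.0915]]

```text
t: 50.68
tcp_pos: [582.5, 229.8, 21.0]
tool_rot: [3.14, -0.0, 1.912]
contact_force: [0.7, -0.3, 0.8]
grip_width: 91.4
```

```bash
python3 go.py 581.7 230 21 109.5; python3 - <<'E'
from h import *
s=avg("side",1);crop(s,180,200,300,300,6,"pics/s17.png")
E
```

```text
t=50.68 at [582.5 229.8  21. ] yaw 109.5 grip 91.4 F [ 0.7 -0.3  0.8]
turn 0.0008 then tool shift mm 0.5 -0.7 0.0; n=1 rows of [0.00050,-0.00069,0.00000]
```

View pics/s17.png

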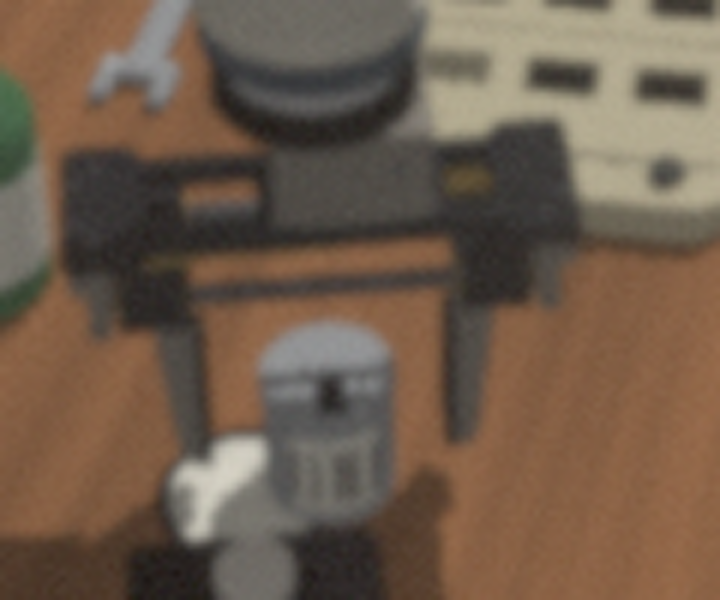

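Emit:
servo_tool:
  plan:
    - [[0.0005,-0.0006,0,0,0.07],[0,0,0,0,0.055],[0,0,0,0,0.045],[0,0,0,0,0.045],[0,0,0,0,0.045],[0,0,0,0,0.045],[0,0,0,0,0.045],[0,0,0,0,0.045]]
  squeeze: 25

```text
t: 51.4
tcp_pos: [581.3, 230.0, 20.1]
tool_rot: [3.141, -0.0, 1.912]
contact_force: [-0.3, -0.5, 1.6]
grip_width: 51.9
```

Emit:
servo_tool:
  plan:
    - [[0,0,-0.006,0,0.045],[0,0,-0.006,0,0.045],[0,0,0,0,0.045],[0,0,0,0,0.045]]

```text
t: 51.73
tcp_pos: [581.2, 229.9, 32.4]
tool_rot: [3.141, -0.0, 1.912]
contact_force: [-0.8, 0.0, -3.0]
grip_width: 52.2
```

```bash
python3 go.py 611.2 247.6 33 109.5
```

```text
t=51.73 at [581.2 229.9  32.4] yaw 109.6 grip 52.2 F [-0.8  0.  -3. ]
turn 0.0013 then tool shift mm 6.6 34.1 -0.6; n=1 rows of [0.00664,0.03413,-0.00060]
```

Emit:
servo_tool:
  plan:
    - [[0.0022,0.0114,0,0,0.045],[0.0022,0.0114,0,0,0.045],[0.0022,0.0113,0,0,0.045],[0,0,0,0,0.045],[0,0,0,0,0.045],[0,0,0,0,0.045]]

```text
t: 52.23
tcp_pos: [610.0, 247.0, 31.5]
tool_rot: [-3.14, 0.0, 1.912]
contact_force: [-0.0, 0.3, -2.3]
grip_width: 52.2
```

```bash
python3 go.py 611.2 247.6 21 109.5
```

```text
t=52.23 at [610.  247.   31.5] yaw 109.6 grip 52.2 F [-0.   0.3 -2.3]
turn 0.0013 then tool shift mm 0.1 1.4 10.5; n=1 rows of [0.00012,0.00136,0.01048]
```

Emit:
servo_tool:
  plan:
    - [[0,0.0008,0.005,0,0.045],[0,0,0.004,0,0.045],[0,0,0.001,0,0.045],[0,0,0,0,0.045],[0,0,0,0,0.045]]

```text
t: 52.65
tcp_pos: [611.5, 247.6, 21.7]
tool_rot: [-3.141, 0.0, 1.912]
contact_force: [-0.3, 0.2, -2.6]
grip_width: 52.1
```

```bash
python3 go.py 611.2 247.6 21 109.5
```

```text
t=52.65 at [611.5 247.6  21.7] yaw 109.6 grip 52.1 F [-0.3  0.2 -2.6]
turn 0.0012 then tool shift mm 0.1 -0.2 0.7; n=1 rows of [0.00008,-0.00024,0.00069]
```

Emit:
servo_tool:
  plan:
    - [[0,0,0.0007,0,0.045],[0,0,0,0,0.045],[0,0,0,0,0.054],[0,0,0,0,0.06],[0,0,0,0,0.085],[0,0,0,0,0.085],[0,0,0,0,0.085],[0,0,-0.03,0,0.085],[0,0,-0.035,0,0.085],[0,0,-0.035,0,0.085],[0,0,-0.035,0,0.085],[0,0,-0.02,0,0.085]]

```text
t: 53.65
tcp_pos: [613.1, 248.4, 180.6]
tool_rot: [3.137, -0.0, 1.912]
contact_force: [0.7, -1.0, 0.6]
grip_width: 85.3
```

Emit:
servo_tool:
  plan:
    - [[-0.0152,-0.032,0,0,0.0],[-0.0152,-0.032,0,0,0.0],[-0.0152,-0.032,0,0,0.0],[-0.0152,-0.032,0,0,0.0],[-0.0152,-0.032,0,0,0.0],[-0.0152,-0.032,0,0,0.0],[-0.0152,-0.032,0,0,0.0],[-0.0152,-0.032,0,0,0.0],[0,0,0,0,0]]

```text
t: 54.4
tcp_pos: [406.2, 44.6, 175.7]
tool_rot: [-3.138, 0.0, 1.911]
contact_force: [-0.1, 0.1, 0.1]
grip_width: 27.2
```

```bash
python3 go.py 568 367 180 109.5; python3 - <<'E'
from meas import *
s=avg("side",3);crop(s,180,230,330,330,5,"pics/s18.png")
t=avg("top",3);crop(t,110,150,260,250,5,"pics/t18.png")
tincheck(t,s)
E
```

```text
t=54.40 at [406.2  44.6 175.7] yaw 109.5 grip 27.2 F [-0.1  0.1  0.1]
turn 0.0002 then tool shift mm 249.9 260.2 -4.3; n=10 rows of [0.02499,0.02602,-0.00043]
top lid [610.  247.3] ellipse axes px [17.4 18. ] tab dir 108.7 len 15.4
side lid [612.1 249.5] ellipse axes px [15.3 21.9] tab dir 111.8 len 13.9
tri (array([611.3515838 , 247.9347414 ,  58.45754089]), np.float64(2.5250779308762863))
```

View pics/t18.png

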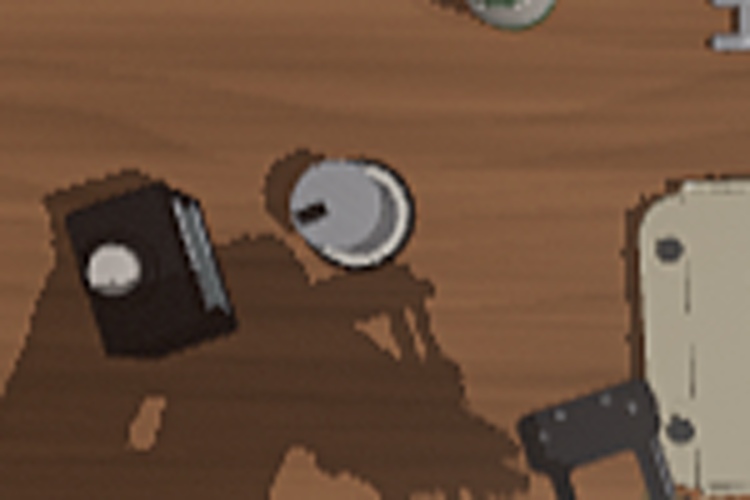

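Emit:
servo_tool:
  plan:
    - [[0.025,0.026,0,0,0],[0.025,0.026,0,0,0],[0.025,0.026,0,0,0],[0.025,0.026,0,0,0],[0.025,0.026,0,0,0],[0.025,0.026,0,0,0],[0.025,0.026,0,0,0],[0.025,0.026,0,0,0],[0.025,0.026,0,0,0],[0.023,0.026,0,0,0],[0,0,0,0,0],[0,0,0,0,0]]

```text
t: 55.7
tcp_pos: [573.3, 370.5, 174.8]
tool_rot: [-3.141, 0.0, 1.915]
contact_force: [0.3, -0.2, -0.2]
grip_width: 0.8
```

Emit:
servo_tool:
  plan:
    - [[0,0,0.025,0,0],[0,0,0.03,0,0],[0,0,0.01,0,0],[0,0,0,0,0],[0,0,0,0,0],[0,0,0,0,0]]

```text
t: 56.2
tcp_pos: [573.9, 368.5, 112.8]
tool_rot: [3.14, -0.0, 1.912]
contact_force: [0.4, 0.0, -0.4]
grip_width: 0.5
```

```bash
python3 go.py 568.5 367 103 109.5
```

```text
t=56.20 at [573.9 368.5 112.8] yaw 109.6 grip 0.5 F [ 0.4  0.  -0.4]
turn 0.0011 then tool shift mm 0.4 -5.6 9.8; n=1 rows of [0.00043,-0.00557,0.00981]
```

Emit:
servo_tool:
  plan:
    - [[0.0004,-0.0055,0.008,0,0],[0,0,0.002,0,0],[0,0,0,0,0],[0,0,0,0,0]]

```text
t: 56.53
tcp_pos: [567.8, 366.7, 101.5]
tool_rot: [3.141, -0.0, 1.912]
contact_force: [-0.5, -0.0, 0.1]
grip_width: 0.5
```

Emit:
servo_tool:
  plan:
    - [[0,0,0.003,0,0],[0,0,0.003,0,0],[0,0,0,0,0],[0,0,0,0,0]]

```text
t: 56.87
tcp_pos: [568.3, 367.0, 95.6]
tool_rot: [3.141, -0.0, 1.912]
contact_force: [-0.1, 0.2, 5.2]
grip_width: 0.8
```

Emit:
servo_tool:
  plan:
    - [[0,0,0.0015,0,0],[0,0,0,0,0],[0,0,0,0,0]]

```text
t: 57.12
tcp_pos: [568.3, 367.1, 94.4]
tool_rot: [3.14, -0.0, 1.912]
contact_force: [0.1, 0.0, 7.7]
grip_width: 0.3
```

Emit:
servo_tool:
  plan:
    - [[0,0,0.001,0,0],[0,0,0,0,0],[0,0,0,0,0]]

```text
t: 57.37
tcp_pos: [568.3, 367.1, 94.3]
tool_rot: [3.14, -0.0, 1.912]
contact_force: [-2.4, -0.8, 14.0]
grip_width: 0.4
```

Bottomed (14 N, no further travel). Retreat and check everything.

Emit:
servo_tool:
  plan:
    - [[0,0,-0.01,0,0],[0,0,-0.03,0,0],[0,0,-0.035,0,0],[0,0,-0.03,0,0],[0,0,0,0,0],[-0.025,-0.026,0,0,0],[-0.025,-0.026,0,0,0],[-0.025,-0.026,0,0,0],[-0.025,-0.026,0,0,0],[-0.025,-0.026,0,0,0],[-0.025,-0.026,0,0,0],[-0.025,-0.026,0,0,0]]

```text
t: 58.37
tcp_pos: [453.4, 139.4, 197.2]
tool_rot: [-3.141, 0.0, 1.913]
contact_force: [0.3, -0.8, 0.4]
grip_width: 0.5
```

Emit:
servo_tool:
  plan:
    - [[-0.025,-0.026,0,0,0],[-0.025,-0.026,0,0,0],[-0.025,-0.026,0,0,0],[-0.025,-0.026,0,0,0],[-0.025,-0.026,0,0,0],[-0.025,-0.026,0,0,0],[0,0,0,0,0],[0,0,0,0,0],[0,0,0,0,0],[0,0,0,0,0]]

```text
t: 59.2
tcp_pos: [358.7, -52.0, 197.7]
tool_rot: [3.141, -0.0, 1.913]
contact_force: [1.3, 0.9, -1.0]
grip_width: 0.2
```

```bash
python3 go.py 568 367 180 109.5; python3 - <<'E'
from meas import *
s=avg("side",3);crop(s,160,130,340,310,4.2/1.27,"pics/s19.png")
t=avg("top",3);crop(t,110,120,400,265,2.7,"pics/t19.png")
tincheck(t,s)
E
```

```text
t=59.20 at [358.7 -52.  197.7] yaw 109.6 grip 0.2 F [ 1.3  0.9 -1. ]
turn 0.0022 then tool shift mm 325.1 337.2 17.7; n=12 rows of [0.02709,0.02810,0.00147]
top lid [609.9 247.3] ellipse axes px [17.6 18.1] tab dir 108.4 len 15.4
side lid [612.1 249.5] ellipse axes px [15.3 22. ] tab dir 111.9 len 13.9
tri (array([611.34161205, 247.91465731,  58.45487703]), np.float64(2.62743115926657))
```

View pics/t19.png

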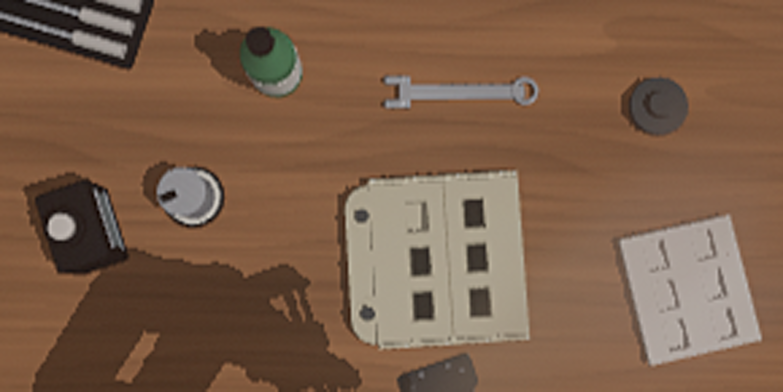

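View pics/s19.png

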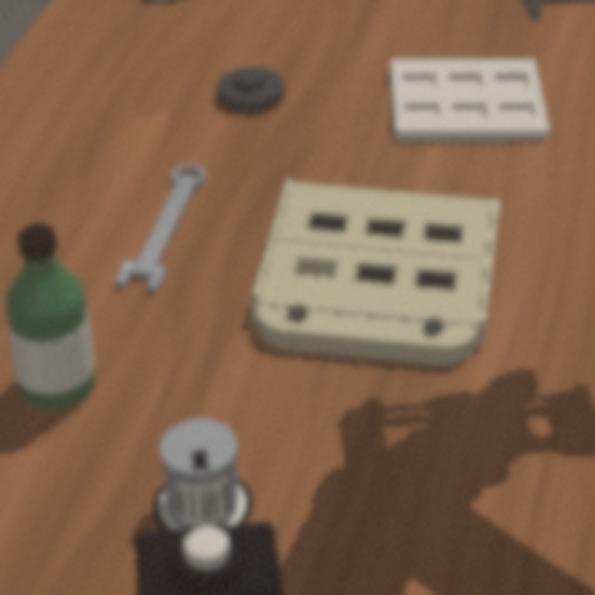

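All is in place: the tin is on its mark, five pads are in the cover, the tray is empty, and the button is up.

```bash
python3 -c "
from station import *
print(hand_in())"
```

```text
the job is handed in; nothing more can be done
None
```

The job is done and handed in at about 59.5 s of the 210 s. No verdict came back.

- **Booking out:** I stood the tin on the mark with its label to the scanner window, let go, and pressed the button. I sent one step too many on that press, so the wrist force reached about 67 N. That is under the 120 N wrist limit, and the fingers were pressing, not the gripper's body.
- **Pads:** Five pads were in the tray. All five are in separate recesses, each pressed to the level of the plate (fingertips stopped at about 22.4 mm against the 22 mm plate).
- **Tin knocked:** While I was handling the pads, the tin was pushed about 3 cm off its mark. I picked it up, set it back and checked it before signing off.
- **Sign-off:** The second press bottomed out at 14 N and the button sprang back.

**Last checks:**
- **Pads and tray:** The tray is empty and five recesses are filled.
- **Other items:** The wrench, oil bottle and drum look untouched, and the arm is clear.
- **Tin position:** Using both cameras together, the tin stands within about 0.5 mm of the measured mark centre. The two cameras disagree by 2–3 mm, in line with their calibration.
- **Label direction:** The tab on the lid reads 108–112°, against about 109.5° for the window.

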